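Seat the telescopic stop on its pins and hold it fully drawn out

ROBOT

A 6-joint arm with a two-finger parallel gripper is mounted at the origin on the work surface; the furniture and walls round the work are solid. World frame = base frame: x ahead of the robot, y to its left, z up, the work surface at z = 0. Lengths are in m, angles in degrees, forces in N, time in s.
With the tool pointing down it reaches from about 0.275 to 0.725 m from the base axis. Payload 5.6 kg.
Tool frame: the origin (TCP) lies at the very end of the fingers, on their centre line; the grasp point (between the pads) lies 19 mm behind it; x points along the fingers, z is the direction in which the jaws open and shut, and the axes are right-handed (so a half turn about x gives the same grasp; the last joint's range is limited). The gripper opens to 85 mm and grips with 20 to 120 N. Pads are 22 mm wide; open, the fingers measure 114 mm over their backs; the gripper's body (76 mm by 85 mm) begins 54 mm behind the grasp point. The pads swing forward as they close: fully open they stand 13 mm farther back than shut.
Start: joints at [-56.746, 14.616, 6.199, 0, -81.583, -16.306], TCP at [0.16, -0.526, 0.231] pointing down, gripper open.
Joint ranges: [-168.99, 168.99], [-69.2, 112.95], [-62.41, 85.93], [-164.36, 98.24], [-168.68, -3.75], [-174.98, 174.98]. Speed limits (degrees/s): [147.25, 147.25, 180, 180, 180, 180].

INTERFACE

Orientations are given as a 3x3 rotation matrix whose columns are the frame's x, y, z axes.
In Python, from plant import read_state, grab_frame, get_calibration, close_job gives the robot as it stands.
- The arm moves only by the tool servo_tool, never from a script. Its argument "targets" is a list of rows, each an object of numbers: "x", "y", "z": the shift along the tool's x, y, z in mm; "spin": the turn about the tool's x in degrees. In form: [{"x": .., "y": .., "z": .., "spin": ..}, ...]. A call has exactly 8 rows; each row shifts and turns the pose as measured when the row begins, along the tool's axes as they then stand; what a row does not reach is not made up. A row lasts 1/12 s, in which the tool goes at most 41.7 mm and 7.16 degrees, less where a joint would pass 70% of its speed; a pose out of reach is approached as far as the arm can. A call is refused whole if a number of a shift passes 41.7 or a number of a turn 7.16, either way. A call with a gripper value outside its range is refused whole. "claw" is the opening, from 0 (shut) to 1 (fully open), set as the call begins (left out, the last holds). The fingers move at their own pace and stop on an object; the grip force is fixed at half the most. Time passes only in rows, so rows that do not move let the fingers close, or fill a call up. It gives the time, the measured TCP pose, the force and the opening at its end, in the units of the state.
- read_state(): the state, without advancing time (a new reading comes with each control period).
- grab_frame(name): name is "side" or "top"; returns the picture (384x512x3 uint8, red, green, blue); there is no depth.
- get_calibration(name): a dict with "fovy" (degrees; the focal length in pixels is half the picture's height over the tangent of half this angle, whatever the lens; pixels are square), "cx", "cy" (the principal point, pixels), "extrinsics" (4x4, takes a point from world to camera coordinates). Camera axes: x right, y down, z forward; pixel columns grow to the right and rows downward; lengths in m; the calibration is good to about 2 mm. A picture is of the moment at which its call begins. get_calibration takes no time and is no camera call.
- close_job(): hands the job in, once; it reports no verdict.
The state is a dict: "clock": time; "qpos": joint angles; "dq": joint speeds; "joint_torque": joint torques, N m; "tcp_pos": TCP position; "orientation": TCP orientation; "wrist_force": force on the tool from outside, world axes, zero at the start; "torque": the same for the moment, N m; "finger_gap": opening from 0.0 (shut) to 1.0 (fully open).
Only numpy, scipy, OpenCV 4.12 (cv2) and the standard library are available. Lean on these libraries where they do the work, as an engineer would, in place of code of your own. Each camera call takes 0.05 s, during which the arm holds its last target. There are 200 camera calls.

TASK

Lower the telescopic stop onto the pinned fixture so that both pins pass through its backplate and the plate rests flush. Then squeeze the button on its pull head, draw the head out past the first stop to the second stop, and finish while holding it there with the button still squeezed: it springs back if let go. Keep the plate flush on the pins and leave the spanner, plug gauge and bush where they lie.

Things in the scene. Friction and masses are not known exactly. Their poses are not given: they have to be found in the camera images.
- fixture: Fixed dark steel base, 180 x 120 x 16 mm, with two upright pins, 10 mm diameter, 19 mm above its top (last 6 mm tapered). Origin: centre of its underside, on the table; x along the 180 mm side (roughly world +y), z up. The plate fits one way only: its x axis along the fixture's x axis; flush, its origin lies straight above the fixture's, 16 mm up.
- pin_a (a point): Foot of the fixture's first pin, at the height of the fixture's top (16 mm): x -60, y +26 mm in the fixture's frame. Axes as the fixture.
- pin_b (a point): Foot of the fixture's second pin, at the height of the fixture's top: x +40, y -26 mm in the fixture's frame.
- gauge: The loose telescopic stop, about 0.65 kg: aluminium backplate 150 x 80 x 10 mm with a 22 mm steel tube along x (axis 38 mm above the underside), a clamp block and, at the +x end, a black pull head. Origin: centre of the plate's underside; x along the 150 mm side towards the head, z up. Two 13 mm through holes. Starts flat on the table, x roughly to world +y.
- block (a point): Centre of the aluminium clamp block by which the stop is lifted, near its centre of mass: 40 mm along x, 30 mm wide along y (grasp across y), from 10 to 56 mm above the plate's underside. The point lies at x +10, y 0 mm of the plate, 35 mm above its underside. Axes as the stop.
- plate (a point): Centre of the backplate's underside; axes as the stop.
- hole_a (a point): Centre of the first hole (goes over pin_a) at the plate's underside: x -60, y +26 mm of the plate.
- hole_b (a point): Centre of the second hole (goes over pin_b) at the plate's underside: x +40, y -26 mm of the plate.
- head (a point): Centre of the pull head, 40 mm (x) by 26 mm (y) by 32 mm high; it moves out along the stop's +x. Retracted it lies at x +98 mm, 38 mm above the plate's underside. The grey button on its +y side stands 5 mm proud (31 mm across, 26 mm when squeezed flush): gripping the head across y squeezes it. Axes as the stop.
- pull (a joint): How far the head is drawn out, m: 0 retracted, 0.040 first stop, 0.080 second stop (end of travel). A spring pulls it back with about 1.6 N at 0 and 5.2 N at 0.080. With the button out a catch locks it at 0 and at 0.040 (about 1.5 mm of play); nothing locks it at 0.080.
- button (a joint): How far the button is squeezed in, m: 0 out, 0.005 flush with the head. It springs out; squeezing it flush takes about 4.5 N, and the catch is free beyond about 0.003.
- wrench_c (a point): Spanner lying on the table, 31 x 157 x 7 mm, near its centre; to be left alone.
- gauge_pin_c (a point): Plug gauge lying on the table, 21 x 97 x 18 mm, near its centre; to be left alone.
- bush_loose_c (a point): Flanged bush standing on the table, 36 mm diameter, 28 mm high, near its centre; to be left alone.

How it is judged:
By the outcome, as a careful person would: the job done as asked, in the order asked, and still so for the second after the job is handed in, while the arm keeps its last pose, push and grip.
It also fails if it takes over 48 s, if anything falls off the work surface, if the arm or the gripper's body presses on something with over 40 N, if the wrist force passes 120 N, or if a joint passes its speed limit or range.

## Working session

There is one attempt and no reset: what is moved stays moved. The work goes in short steps, Python scripts to look and compute and a tool call to move; the robot and the scene stay as the last step left them, time stands still between calls to the robot, and variables do not carry over. Pictures are saved under pics/ and viewed, about 8 in all and at most 12, crops included, and the job is handed in when it is done.

Besides the shell and the picture viewer there is one more tool, called after "Emit:" by a JSON object that holds its "method" and its "body". servo_tool: Moves the arm, as the interface text tells. Its arguments: {"type":"object","properties":{"targets":{"type":"array","items":{"type":"object","properties":{"x":{"type":"number"},"y":{"type":"number"},"z":{"type":"number"},"spin":{"type":"number"}}}},"claw":{"type":"number"}},"required":["targets"]}

```bash
mkdir -p pics; cat > h.py <<'E'
import numpy as np,cv2
from plant import *
def snap(n,f=None):
    im=grab_frame(n)
    if f: cv2.imwrite('pics/'+f,im[:,:,::-1])
    return im
def cal(n):
    c=get_calibration(n); f=192/np.tan(np.radians(c['fovy']/2)); return c,f,np.array(c['extrinsics'])
def ray(n,uv,z):
    c,f,E=cal(n); R,t=E[:3,:3],E[:3,3]
    d=R.T@np.array([(uv[0]-c['cx'])/f,(uv[1]-c['cy'])/f,1]); o=-R.T@t
    return o+d*(z-o[2])/d[2]
def proj(n,p):
    c,f,E=cal(n); q=E[:3,:3]@np.array(p)+E[:3,3]; return np.array([c['cx']+f*q[0]/q[2],c['cy']+f*q[1]/q[2]])
E
python3 - <<'E'
from h import *
for n in('top','side'):
    im=snap(n,n+'0.png'); c,f,E=cal(n); print(n,c['fovy'],f,c['cx'],c['cy'],'pos',(-E[:3,:3].T@E[:3,3]).round(3),E[:3,:3].round(3).tolist(), [k for k in c])
s=read_state(); print(s)
E
```

```text
top 47.94861269100879 431.7600339921468 252.20899385000286 190.05678582837774 pos [ 0.461 -0.095  1.086] [[-0.005, -1.0, -0.024], [-0.997, 0.007, -0.071], [0.071, 0.024, -0.997]] ['fovy', 'cx', 'cy', 'extrinsics']
side 57.2673460614468 351.6610064739852 257.11188344409794 190.70649280426667 pos [ 0.345 -0.668  0.62 ] [[0.942, -0.334, -0.021], [-0.241, -0.635, -0.734], [0.232, 0.697, -0.679]] ['fovy', 'cx', 'cy', 'extrinsics']
{'clock': 0.1, 'qpos': array([-5.67445097e+01,  1.46506218e+01,  6.13756187e+00, -2.48926210e-02,
       -8.15807798e+01, -1.63065864e+01]), 'dq': array([ 0.0756716 , -0.11021023,  0.14230271,  0.04625562,  0.04453339,
        0.02901587]), 'joint_torque': array([-3.06870774e-03, -3.87606168e+01,  2.38475901e+01,  5.37792876e+00,
       -3.79741818e-03, -9.71517863e-06]), 'tcp_pos': array([ 0.16027096, -0.52567894,  0.23047182]), 'orientation': array([[-5.38731444e-04, -9.56583743e-01, -2.91457119e-01],
       [ 1.60525938e-03, -2.91457613e-01,  9.56582397e-01],
       [-9.99998566e-01,  4.74767418e-05,  1.69258241e-03]]), 'wrist_force': array([ 0.4450175 ,  0.25079485, -1.09850008]), 'torque': array([ 0.00646694, -0.02639663,  0.01834144]), 'finger_gap': 1.0017149141911044}
```

View pics/top0.png

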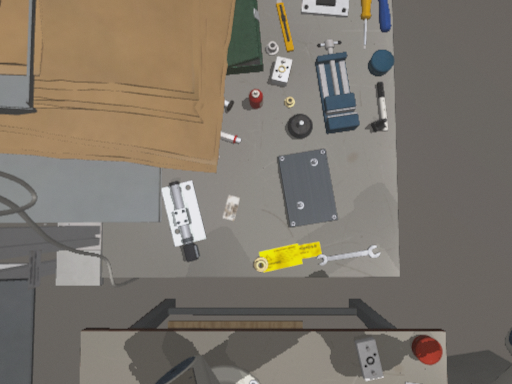

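View pics/side0.png

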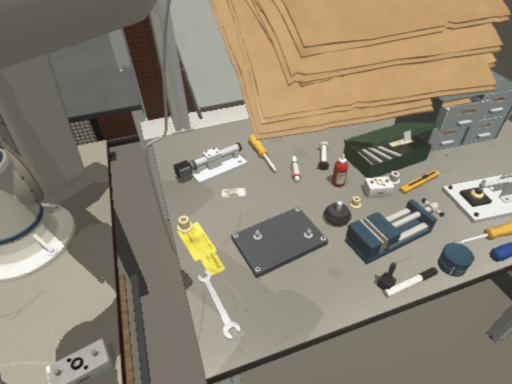

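The calibration puts the base where the side picture shows it, but the fixture and stop x axes point to world -x there, not +y as the text says. I'll zoom in and check this.

```bash
python3 - <<'E'
from h import *
t=cv2.imread('pics/top0.png');s=cv2.imread('pics/side0.png')
def crop(im,x,y,w,h): return cv2.resize(im[y:y+h,x:x+w],(400,300),interpolation=cv2.INTER_CUBIC)
m=np.vstack([np.hstack([crop(t,130,175,120,90),crop(t,248,144,120,90)]),np.hstack([crop(s,165,125,100,75),crop(s,225,200,112,84)])])
cv2.imwrite('pics/mos.png',m)
for n in('top',): print(ray(n,(308,188),.016),ray(n,(182,217),0.01))
E
```

```text
[ 0.54184074 -0.20806076  0.016     ] [0.47181469 0.10621215 0.01      ]
```

View pics/mos.png

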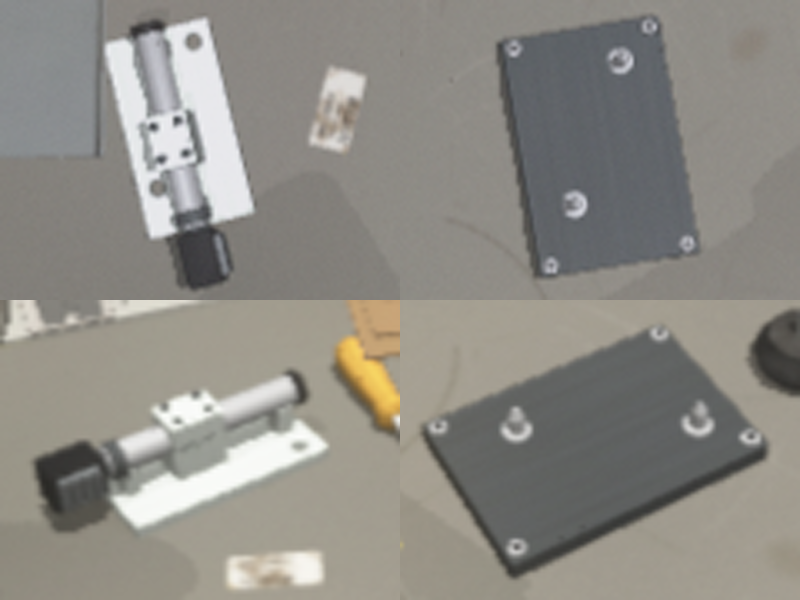

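The top view shows the stop with its head pointing down the picture (world -x). hole_a is top right of the plate and hole_b lower left. The fixture has matching pins at about (314,162) and (300,205), plus four corner screws I can use to locate it. So x runs to world -x for both parts. Next I'll refine the positions to sub-pixel.

```bash
cat > meas.py <<'E'
from h import *
def blob(g,u,v,r=4,sign=1):
    y0,x0=int(round(v))-r,int(round(u))-r; p=g[y0:y0+2*r+1,x0:x0+2*r+1].astype(float)*sign
    b=np.median(np.r_[p[0],p[-1],p[:,0],p[:,-1]]); w=np.clip(p-b-12,0,None)
    yy,xx=np.mgrid[:2*r+1,:2*r+1]; return np.array([x0+(w*xx).sum()/w.sum(),y0+(w*yy).sum()/w.sum()])
def rep(b,u,v): 
    return
E
python3 - <<'E'
from meas import *
T=np.mean([snap('top').astype(float) for _ in range(3)],0); S=np.mean([snap('side').astype(float) for _ in range(3)],0)
gt,gs=T.mean(2),S.mean(2)
def tp(x,y): return (248+(x-400+.5)*.3-.5,144+(y+.5)*.3-.5)
def sp(x,y): return (225+(x-400+.5)*.28-.5,200+(y-300+.5)*.28-.5)
sc=[ray('top',blob(gt,*tp(*p),3),.016) for p in [(514,49),(649,27),(551,266),(687,244)]]
ss=[ray('side',blob(gs,*sp(*p),3),.016) for p in [(659,334),(751,437),(437,428),(516,547)]]
# order: top list: (+x,left/+y),( +x,right/-y),(-x,+y),(-x,-y)
for n,q in(('top',sc),('side',ss)):
    q=np.array(q)[:,:2]; d=(q[2]+q[3]-q[0]-q[1])/2
    print(n,'screws',(q*1e3).round(1).tolist(),'ctr',(q.mean(0)*1e3).round(1),'xdir',np.degrees(np.arctan2(d[1],d[0])).round(2),np.linalg.norm(d),np.linalg.norm(q[0]-q[1]))
for n,g,f,L in(('top',gt,tp,[(621,61),(574,205)]),('side',gs,sp,[(698,424),(516,426)])):
    pins=[ray(n,blob(g,*f(*p),5),.018)[:2]*1e3 for p in L]; print(n,'pins~',np.round(pins,1).tolist())
ha=blob(gt,130+193*.3,175+41*.3,3,-1);hb=blob(gt,130+158*.3,175+188*.3,3,-1)
print('holes px',ha,hb,(ray('top',ha,.01)*1e3).round(1),(ray('top',hb,.01)*1e3).round(1))
hs=blob(gs,165+300*.25,125+146*.25,3,-1); print('side hole_a',(ray('side',hs,.01)*1e3).round(1))
# plate mask corners
m=((T.min(2)>190)*255).astype(np.uint8); m[:, :155]=0; m[:,212:]=0; m[:175]=0;m[255:]=0
c=max(cv2.findContours(m,cv2.RETR_EXTERNAL,cv2.CHAIN_APPROX_NONE)[0],key=cv2.contourArea)
bx=cv2.boxPoints(cv2.minAreaRect(cv2.convexHull(c))); print('plate',[(ray('top',p,.01)*1e3).round(1)[:2].tolist() for p in bx],(ray('top',bx.mean(0),.01)*1e3).round(1))
E
```

```text
top screws [[617.0, -143.9], [632.9, -245.0], [454.5, -169.7], [471.1, -270.4]] ctr [ 543.9 -207.3] xdir -171.03 0.16415609664687397 0.10239235999827564
side screws [[620.0, -140.4], [635.8, -243.6], [455.9, -166.7], [472.5, -270.0]] ctr [ 546.1 -205.2] xdir -170.86 0.1657633212929775 0.10442825342335389
top pins~ [[606.8, -224.2], [499.9, -189.1]]
side pins~ [[608.6, -224.4], [501.8, -188.1]]
holes px [187.52248381 187.00672646] [177.62299845 230.6722624 ] [546.9  92.8  10. ] [437.8 116.9  10. ]
side hole_a [547.9  81.3  10. ]
plate [[545.6, 161.8], [564.6, 83.5], [418.7, 46.4], [399.8, 123.8]] [481.8 103.8  10. ]
```

Emit:
{"method": "servo_tool", "body": {"targets": [{"y":-30,"z":20,"spin":0.5},{"y":-30,"z":20,"spin":0.5},{"y":-30,"z":20,"spin":0.5},{"y":-30,"z":20,"spin":0.4},{"y":-30,"z":20},{"y":-30,"z":20},{"y":-30,"z":20},{"y":-30,"z":20}], "claw": 1}}

```text
invalid input
```

Emit:
{"method": "servo_tool", "body": {"targets": [{"y":-22,"z":32},{"y":-22,"z":32},{"y":-22,"z":32},{"y":-22,"z":32},{"y":-22,"z":32},{"y":-22,"z":32},{"y":-22,"z":32},{"y":-22,"z":32}]}}

```text
invalid input
```

Emit:
{"method": "servo_tool", "body": {"targets": [{"x":0,"y":-30,"z":20,"spin":0.5},{"x":0,"y":-30,"z":20,"spin":0.5},{"x":0,"y":-30,"z":20,"spin":0.5},{"x":0,"y":-30,"z":20,"spin":0.4},{"x":0,"y":-30,"z":20,"spin":0},{"x":0,"y":-30,"z":20,"spin":0},{"x":0,"y":-30,"z":20,"spin":0},{"x":0,"y":-30,"z":20,"spin":0}], "claw": 1}}

```text
clock: 1.07
tcp_pos: [0.3516, -0.3034, 0.2298]
orientation: [[-0.001, -0.969, -0.246], [0.0, -0.246, 0.969], [-1.0, 0.001, 0.001]]
wrist_force: [0.8, -0.6, -0.6]
finger_gap: 1.001
```

Emit:
{"method": "servo_tool", "body": {"targets": [{"x":0,"y":-21,"z":35,"spin":-0.4},{"x":0,"y":-21,"z":35,"spin":-0.4},{"x":0,"y":-21,"z":35,"spin":0},{"x":0,"y":-21,"z":35,"spin":0},{"x":0,"y":-21,"z":35,"spin":0},{"x":0,"y":-21,"z":35,"spin":0},{"x":0,"y":-21,"z":35,"spin":0},{"x":0,"y":-21,"z":35,"spin":0}]}}

```text
clock: 1.73
tcp_pos: [0.4432, 0.0174, 0.231]
orientation: [[0.003, -0.966, -0.26], [0.001, -0.26, 0.966], [-1.0, -0.003, -0.0]]
wrist_force: [1.0, -1.5, 0.6]
finger_gap: 0.999
```

```bash
cat > go.py <<'E'
import sys
from h import *
# usage: x y z yaw_of_tool_z (mm, deg) -> remaining in tool axes
def go(x,y,z,yaw):
    s=read_state(); R=np.array(s['orientation']); d=np.array([x,y,z])-s['tcp_pos']*1e3
    dy=yaw-np.degrees(np.arctan2(R[1,2],R[0,2])); dy=(dy+180)%360-180
    print('t',round(s['clock'],2),'tcp',(s['tcp_pos']*1e3).round(1),'tool shift',(R.T@d).round(1),'spin',round(-dy,2),'q',s['qpos'].round(0),'F',s['wrist_force'].round(1),'gap',round(s['finger_gap'],3),'tilt',np.degrees(np.arcsin(R[:2,0])).round(2))
if __name__=='__main__': go(*map(float,sys.argv[1:5]))
E
python3 go.py 472.8 100.3 20 105
```

```text
t 1.73 tcp [443.2  17.4 231. ] tool shift [211.1 -49.4  72.4] spin 0.06 q [ 23.   2.  -9.   0. -79. -98.] F [ 1.  -1.5  0.6] gap 0.999 tilt [0.19 0.04]
```

Emit:
{"method": "servo_tool", "body": {"targets": [{"x":0,"y":-15,"z":22,"spin":0},{"x":10,"y":-15,"z":22,"spin":0},{"x":20,"y":-12,"z":18,"spin":0},{"x":25,"y":-6,"z":9,"spin":0},{"x":25,"y":0,"z":0,"spin":0},{"x":15,"y":0,"z":0,"spin":0},{"x":5,"y":0,"z":0,"spin":0},{"x":0,"y":0,"z":0,"spin":0}]}}

```text
clock: 2.4
tcp_pos: [0.4749, 0.1129, 0.129]
orientation: [[0.01, -0.962, -0.271], [0.004, -0.271, 0.963], [-1.0, -0.01, 0.001]]
wrist_force: [0.4, -0.1, 0.4]
finger_gap: 1.0
```

```bash
python3 go.py 472.8 100.3 20 105; python3 -c "
from h import *
t=snap('top');s=snap('side')
for n,p in(('top',(.4728,.1003,.056)),('side',(.4728,.1003,.056))):print(proj(n,p))
m=np.hstack([cv2.resize(t[150:280,115:245],(400,400)),cv2.resize(s[70:220,130:280],(400,400))]);cv2.imwrite('pics/pre.png',m[:,:,::-1])"
```

```text
t 2.4 tcp [474.9 112.9 129. ] tool shift [108.9   6.6 -11.7] spin 0.73 q [  32.   11.  -14.    0.  -64. -106.] F [ 0.4 -0.1  0.4] gap 1.0 tilt [0.56 0.23]
[180.88459431 216.4072371 ]
[211.03434238 151.79388348]
```

View pics/pre.png

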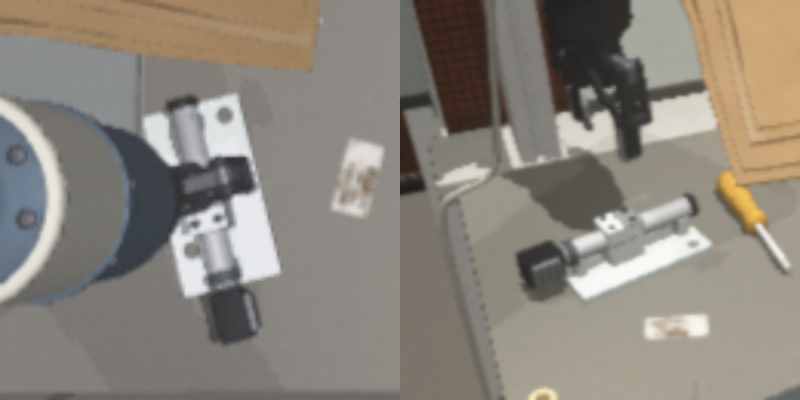

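The gripper is over the stop and lined up with the block, and the head's side is clear. Descending now.

Emit:
{"method": "servo_tool", "body": {"targets": [{"x":0,"y":3.3,"z":-6,"spin":0.4},{"x":5,"y":3,"z":-5,"spin":0.3},{"x":15,"y":0,"z":0,"spin":0},{"x":15,"y":0,"z":0,"spin":0},{"x":15,"y":0,"z":0,"spin":0},{"x":10,"y":0,"z":0,"spin":0},{"x":0,"y":0,"z":0,"spin":0},{"x":0,"y":0,"z":0,"spin":0}]}}

```text
clock: 3.17
tcp_pos: [0.4783, 0.0979, 0.0765]
orientation: [[0.029, -0.967, -0.253], [0.012, -0.253, 0.967], [-0.999, -0.031, 0.005]]
wrist_force: [-0.0, -0.4, 0.6]
finger_gap: 1.003
```

```bash
python3 go.py 472.8 100.3 20 105
```

```text
t 3.17 tcp [478.3  97.9  76.5] tool shift [56.4  6.5  3.5] spin -0.34 q [  30.   13.  -20.    0.  -55. -106.] F [-0.  -0.4  0.6] gap 1.003 tilt [1.67 0.71]
```

Emit:
{"method": "servo_tool", "body": {"targets": [{"x":0,"y":3,"z":1.5,"spin":-0.3},{"x":0,"y":3,"z":1.5,"spin":0},{"x":20,"y":0,"z":0,"spin":0},{"x":20,"y":0,"z":0,"spin":0},{"x":0,"y":0,"z":0,"spin":0},{"x":0,"y":0,"z":0,"spin":0},{"x":0,"y":0,"z":0,"spin":0},{"x":0,"y":0,"z":0,"spin":0}]}}

```text
clock: 3.83
tcp_pos: [0.4764, 0.1013, 0.0439]
orientation: [[0.042, -0.965, -0.259], [0.018, -0.259, 0.966], [-0.999, -0.046, 0.006]]
wrist_force: [-0.3, 0.3, -0.6]
finger_gap: 0.997
```

```bash
python3 go.py 472.8 100.3 20 105
```

```text
t 3.83 tcp [476.4 101.3  43.9] tool shift [23.7  4.9 -0.2] spin 0.02 q [  31.   14.  -24.    0.  -49. -106.] F [-0.3  0.3 -0.6] gap 0.997 tilt [2.44 1.03]
```

Emit:
{"method": "servo_tool", "body": {"targets": [{"x":3,"y":0.7,"z":0,"spin":0},{"x":3,"y":0.7,"z":0,"spin":0},{"x":3,"y":0.7,"z":0,"spin":0},{"x":3,"y":0.7,"z":0,"spin":0},{"x":3,"y":0.7,"z":0,"spin":0},{"x":3,"y":0.7,"z":0,"spin":0},{"x":3,"y":0.7,"z":0,"spin":0},{"x":3,"y":0.7,"z":0,"spin":0}]}}

```text
clock: 4.5
tcp_pos: [0.4737, 0.1012, 0.0206]
orientation: [[0.048, -0.965, -0.26], [0.021, -0.259, 0.966], [-0.999, -0.052, 0.008]]
wrist_force: [-0.3, -0.2, -0.2]
finger_gap: 0.999
```

```bash
python3 go.py 472.8 100.3 20 105
```

```text
t 4.5 tcp [473.7 101.2  20.6] tool shift [ 0.5  1.1 -0.7] spin 0.04 q [  31.   16.  -26.    1.  -45. -106.] F [-0.3 -0.2 -0.2] gap 0.999 tilt [2.75 1.19]
```

Emit:
{"method": "servo_tool", "body": {"targets": [{"x":0,"y":0.6,"z":-0.4,"spin":0},{"x":0,"y":0,"z":0,"spin":0},{"x":0,"y":0,"z":0,"spin":0},{"x":0,"y":0,"z":0,"spin":0},{"x":0,"y":0,"z":0,"spin":0},{"x":0,"y":0,"z":0,"spin":0},{"x":0,"y":0,"z":0,"spin":0},{"x":0,"y":0,"z":0,"spin":0}], "claw": 0}}

```text
clock: 5.17
tcp_pos: [0.4726, 0.1005, 0.0197]
orientation: [[0.047, -0.965, -0.26], [0.02, -0.259, 0.966], [-0.999, -0.05, 0.007]]
wrist_force: [0.1, 0.0, -1.4]
finger_gap: 0.344
```

Emit:
{"method": "servo_tool", "body": {"targets": [{"x":0,"y":0,"z":0,"spin":0},{"x":0,"y":0,"z":0,"spin":0},{"x":0,"y":0,"z":0,"spin":0},{"x":0,"y":0,"z":0,"spin":0},{"x":-20,"y":0,"z":0,"spin":0},{"x":-20,"y":0,"z":0,"spin":0},{"x":0,"y":0,"z":0,"spin":0},{"x":0,"y":0,"z":0,"spin":0}]}}

```text
clock: 5.83
tcp_pos: [0.4663, 0.0981, 0.0565]
orientation: [[0.036, -0.966, -0.257], [0.017, -0.257, 0.966], [-0.999, -0.04, 0.007]]
wrist_force: [-0.2, 1.1, -6.7]
finger_gap: 0.347
```

```bash
python3 go.py 472.8 100.3 80 105
```

```text
t 5.83 tcp [466.3  98.1  56.5] tool shift [-23.2  -7.8   0.6] spin -0.11 q [  31.   13.  -24.    0.  -51. -106.] F [-0.2  1.1 -6.7] gap 0.347 tilt [2.08 1.  ]
```

The stop is held: gap is 29.5 mm and the force matches its weight. Now carrying it towards the fixture.

Emit:
{"method": "servo_tool", "body": {"targets": [{"x":-15,"y":0,"z":-5,"spin":0},{"x":-15,"y":0,"z":-15,"spin":0.8},{"x":0,"y":0,"z":-28,"spin":1},{"x":0,"y":2,"z":-30,"spin":1},{"x":0,"y":2,"z":-30,"spin":1},{"x":0,"y":2,"z":-30,"spin":1},{"x":0,"y":2,"z":-30,"spin":1},{"x":0,"y":2,"z":-30,"spin":0}]}}

```text
clock: 6.5
tcp_pos: [0.4896, -0.101, 0.0718]
orientation: [[0.018, -0.987, -0.159], [0.019, -0.159, 0.987], [-1.0, -0.021, 0.016]]
wrist_force: [0.0, 0.0, -5.7]
finger_gap: 0.341
```

```bash
python3 go.py 534.8 -208.7 85 99.1
```

```text
t 6.5 tcp [ 489.6 -101.    71.8] tool shift [ -14.4  -27.8 -113.3] spin 0.04 q [  6.  15. -18.  -1. -56. -86.] F [ 0.   0.  -5.7] gap 0.341 tilt [1.04 1.07]
```

Emit:
{"method": "servo_tool", "body": {"targets": [{"x":-3,"y":-6,"z":-25,"spin":0},{"x":-3,"y":-6,"z":-25,"spin":0},{"x":-3,"y":-6,"z":-25,"spin":0},{"x":-3,"y":-5,"z":-15,"spin":0},{"x":0,"y":-2,"z":-5,"spin":0},{"x":0,"y":0,"z":0,"spin":0},{"x":0,"y":0,"z":0,"spin":0},{"x":0,"y":0,"z":0,"spin":0}]}}

```text
clock: 7.17
tcp_pos: [0.5206, -0.1991, 0.0657]
orientation: [[-0.007, -0.989, -0.147], [0.025, -0.147, 0.989], [-1.0, 0.003, 0.026]]
wrist_force: [-0.8, -0.3, -5.6]
finger_gap: 0.344
```

```bash
python3 go.py 534.8 -208.7 85 99.1
```

```text
t 7.17 tcp [ 520.6 -199.1   65.7] tool shift [-19.6 -12.6 -11.1] spin -0.63 q [ -6.  22.  -8.  -2. -61. -75.] F [-0.8 -0.3 -5.6] gap 0.344 tilt [-0.38  1.44]
```

Emit:
{"method": "servo_tool", "body": {"targets": [{"x":0,"y":0,"z":0,"spin":0},{"x":0,"y":0,"z":0,"spin":0},{"x":0,"y":0,"z":0,"spin":0},{"x":0,"y":0,"z":0,"spin":0},{"x":0,"y":0,"z":0,"spin":0},{"x":0,"y":0,"z":0,"spin":0},{"x":0,"y":0,"z":0,"spin":0},{"x":0,"y":0,"z":0,"spin":0}]}}

```text
clock: 7.83
tcp_pos: [0.5195, -0.1949, 0.0656]
orientation: [[-0.007, -0.988, -0.152], [0.026, -0.152, 0.988], [-1.0, 0.003, 0.027]]
wrist_force: [0.3, -0.4, -5.5]
finger_gap: 0.343
```

```bash
python3 go.py 534.8 -208.7 85 99.1
```

```text
t 7.83 tcp [ 519.5 -194.9   65.6] tool shift [-19.9 -13.  -15.4] spin -0.36 q [ -5.  22.  -8.  -2. -61. -75.] F [ 0.3 -0.4 -5.5] gap 0.343 tilt [-0.41  1.51]
```

Emit:
{"method": "servo_tool", "body": {"targets": [{"x":-3,"y":0,"z":0,"spin":0},{"x":-3,"y":0,"z":0,"spin":0},{"x":-3,"y":0,"z":0,"spin":0},{"x":-3,"y":0,"z":0,"spin":0},{"x":-3,"y":0,"z":0,"spin":0},{"x":-3,"y":0,"z":0,"spin":0},{"x":-3,"y":0,"z":0,"spin":0},{"x":-3,"y":0,"z":0,"spin":0}]}}

```text
clock: 8.5
tcp_pos: [0.5196, -0.1958, 0.092]
orientation: [[-0.007, -0.988, -0.151], [0.026, -0.152, 0.988], [-1.0, 0.003, 0.027]]
wrist_force: [-0.6, 0.4, -5.6]
finger_gap: 0.342
```

```bash
python3 go.py 534.8 -208.7 85 99.1
```

```text
t 8.5 tcp [ 519.6 -195.8   92. ] tool shift [  6.6 -13.1 -15.2] spin -0.39 q [ -6.  20.  -6.  -2. -64. -75.] F [-0.6  0.4 -5.6] gap 0.342 tilt [-0.41  1.52]
```

Emit:
{"method": "servo_tool", "body": {"targets": [{"x":-5,"y":-1.5,"z":-2,"spin":0},{"x":-5,"y":-1.5,"z":-2,"spin":0},{"x":-5,"y":-1.5,"z":-2,"spin":0},{"x":-5,"y":-1.5,"z":-2,"spin":0},{"x":-5,"y":-1.5,"z":-2,"spin":0},{"x":-5,"y":-1.5,"z":-2,"spin":0},{"x":-5,"y":-1.5,"z":-2,"spin":0},{"x":-3,"y":-1.5,"z":-1,"spin":0}]}}

```text
clock: 9.17
tcp_pos: [0.5355, -0.2116, 0.1341]
orientation: [[-0.007, -0.988, -0.151], [0.026, -0.151, 0.988], [-1.0, 0.002, 0.027]]
wrist_force: [0.5, -0.5, -5.0]
finger_gap: 0.345
```

```bash
python3 go.py 534.8 -208.7 65 99.1
```

```text
t 9.17 tcp [ 535.5 -211.6  134.1] tool shift [69.2  0.1  1.1] spin -0.39 q [ -7.  21.   1.  -2. -71. -74.] F [ 0.5 -0.5 -5. ] gap 0.345 tilt [-0.37  1.5 ]
```

Emit:
{"method": "servo_tool", "body": {"targets": [{"x":0,"y":0,"z":0,"spin":0},{"x":20,"y":0,"z":0,"spin":0},{"x":25,"y":0,"z":0,"spin":0},{"x":15,"y":0,"z":0,"spin":0},{"x":0,"y":0,"z":0,"spin":0},{"x":0,"y":0,"z":0,"spin":0},{"x":0,"y":0,"z":0,"spin":0},{"x":0,"y":0,"z":0,"spin":0}]}}

```text
clock: 9.83
tcp_pos: [0.5377, -0.2111, 0.0757]
orientation: [[-0.001, -0.988, -0.151], [0.024, -0.151, 0.988], [-1.0, -0.002, 0.024]]
wrist_force: [-0.3, -0.1, -5.3]
finger_gap: 0.347
```

```bash
python3 go.py 534.8 -208.7 65 99.1; python3 -c "
from plant import *;print(read_state()['orientation'].round(3))"
```

```text
t 9.83 tcp [ 537.7 -211.1   75.7] tool shift [10.8  2.6  2.5] spin -0.38 q [ -7.  23.  -4.  -2. -63. -74.] F [-0.3 -0.1 -5.3] gap 0.347 tilt [-0.07  1.39]
[[-0.001 -0.988 -0.151]
 [ 0.024 -0.151  0.988]
 [-1.    -0.002  0.024]]
```

Emit:
{"method": "servo_tool", "body": {"targets": [{"x":0,"y":20,"z":10,"spin":0},{"x":0,"y":30,"z":20,"spin":0},{"x":0,"y":30,"z":20,"spin":0},{"x":0,"y":15,"z":10,"spin":0},{"x":0,"y":0,"z":0,"spin":0},{"x":0,"y":0,"z":0,"spin":0},{"x":0,"y":0,"z":0,"spin":0},{"x":0,"y":0,"z":0,"spin":0}]}}

```text
clock: 10.5
tcp_pos: [0.4374, -0.1666, 0.0848]
orientation: [[0.017, -0.988, -0.153], [0.02, -0.153, 0.988], [-1.0, -0.02, 0.017]]
wrist_force: [0.6, -0.2, -6.0]
finger_gap: 0.346
```

```bash
python3 go.py 534.8 -208.7 65 99.1; python3 -c "
from plant import *;print(read_state()['orientation'].round(3))"
```

```text
t 10.5 tcp [ 437.4 -166.6   84.8] tool shift [ 20.6 -89.4 -56.8] spin -0.31 q [ -3.  11. -21.  -1. -58. -78.] F [ 0.6 -0.2 -6. ] gap 0.346 tilt [0.98 1.16]
[[ 0.017 -0.988 -0.153]
 [ 0.02  -0.153  0.988]
 [-1.    -0.02   0.017]]
```

Emit:
{"method": "servo_tool", "body": {"targets": [{"x":0,"y":-5.5,"z":-3.5,"spin":0},{"x":0,"y":-5.5,"z":-3.5,"spin":0},{"x":0,"y":-5.5,"z":-3.5,"spin":0},{"x":0,"y":-5.5,"z":-3.5,"spin":0},{"x":0,"y":-5.5,"z":-3.5,"spin":0},{"x":0,"y":-5.5,"z":-3.5,"spin":0},{"x":0,"y":-5.5,"z":-3.5,"spin":0},{"x":0,"y":-5.5,"z":-3.5,"spin":0}]}}

```text
clock: 11.17
tcp_pos: [0.4931, -0.1911, 0.0847]
orientation: [[0.018, -0.988, -0.152], [0.019, -0.152, 0.988], [-1.0, -0.02, 0.016]]
wrist_force: [-0.2, 0.3, -5.6]
finger_gap: 0.347
```

Emit:
{"method": "servo_tool", "body": {"targets": [{"x":0,"y":-5.5,"z":-3.5,"spin":0},{"x":0,"y":-5.5,"z":-3.5,"spin":0},{"x":0,"y":-5.5,"z":-3.5,"spin":0},{"x":0,"y":-5.5,"z":-3.5,"spin":0},{"x":0,"y":-5.5,"z":-3.5,"spin":0},{"x":0,"y":-4,"z":-3,"spin":0},{"x":0,"y":0,"z":0,"spin":0},{"x":0,"y":0,"z":0,"spin":0}]}}

```text
clock: 11.83
tcp_pos: [0.5324, -0.209, 0.0841]
orientation: [[0.017, -0.988, -0.152], [0.019, -0.151, 0.988], [-1.0, -0.02, 0.017]]
wrist_force: [-0.5, 1.5, -5.2]
finger_gap: 0.341
```

```bash
python3 go.py 534.8 -208.7 65 99.1; python3 -c "
from plant import *;print(read_state()['orientation'].round(3))"
```

```text
t 11.83 tcp [ 532.4 -209.    84.1] tool shift [19.1 -2.  -0.4] spin -0.37 q [ -7.  22.  -5.  -1. -62. -74.] F [-0.5  1.5 -5.2] gap 0.341 tilt [0.96 1.11]
[[ 0.017 -0.988 -0.152]
 [ 0.019 -0.151  0.988]
 [-1.    -0.02   0.017]]
```

Emit:
{"method": "servo_tool", "body": {"targets": [{"x":0,"y":25,"z":10,"spin":0},{"x":0,"y":38,"z":15,"spin":0},{"x":0,"y":38,"z":15,"spin":0},{"x":0,"y":20,"z":10,"spin":0},{"x":0,"y":0,"z":0,"spin":0},{"x":0,"y":0,"z":0,"spin":0},{"x":0,"y":0,"z":0,"spin":0},{"x":0,"y":-5,"z":-2.5,"spin":0}]}}

```text
clock: 12.5
tcp_pos: [0.4035, -0.1781, 0.0816]
orientation: [[0.018, -0.988, -0.152], [0.02, -0.151, 0.988], [-1.0, -0.02, 0.017]]
wrist_force: [0.1, -0.6, -5.1]
finger_gap: 0.347
```

Emit:
{"method": "servo_tool", "body": {"targets": [{"x":0,"y":-6.5,"z":-3,"spin":0},{"x":0,"y":-6.5,"z":-3,"spin":0},{"x":0,"y":-6.5,"z":-3,"spin":0},{"x":0,"y":-6.5,"z":-3,"spin":0},{"x":0,"y":-6.5,"z":-3,"spin":0},{"x":0,"y":-6.5,"z":-3,"spin":0},{"x":0,"y":-6.5,"z":-3,"spin":0},{"x":0,"y":-6.5,"z":-3,"spin":0}]}}

```text
clock: 13.17
tcp_pos: [0.469, -0.1968, 0.0816]
orientation: [[0.019, -0.988, -0.152], [0.019, -0.152, 0.988], [-1.0, -0.021, 0.016]]
wrist_force: [-0.4, 0.5, -5.4]
finger_gap: 0.347
```

```bash
python3 go.py 534.8 -208.7 65 99.1; python3 -c "
from plant import *;print(read_state()['orientation'].round(3))"
```

```text
t 13.17 tcp [ 469.  -196.8   81.6] tool shift [ 17.6 -62.9 -22. ] spin -0.36 q [ -6.  15. -15.  -1. -59. -75.] F [-0.4  0.5 -5.4] gap 0.347 tilt [1.07 1.06]
[[ 0.019 -0.988 -0.152]
 [ 0.019 -0.152  0.988]
 [-1.    -0.021  0.016]]
```

```bash
cat > pl.py <<'E'
from h import *
Rz=lambda a:np.array([[np.cos(a),-np.sin(a),0],[np.sin(a),np.cos(a),0],[0,0,1]])
Rg=np.array([[.047,-.965,-.26],[.02,-.259,.966],[-.999,-.05,.007]]); U,_,V=np.linalg.svd(Rg); Rg=U@V
Tg=np.array([472.6,100.5,19.7]); yg=np.radians(-164.9); Rs=Rz(yg)
c=np.array([482.4,102.9,0]); e=Rs[:,1]; c=c+e*((Tg-c)@e)   # jaws centre the block across y
print('grasp centre',c.round(1))
rel=Rg.T@Rs; off=Rg.T@(c-Tg)
def plate(s=None):
    s=s or read_state(); R=np.array(s['orientation']); return s['tcp_pos']*1e3+R@off, R@rel
C=np.array([544.7,-207.1]); Y=np.radians(-170.9); FA=C+(Rz(Y)@[-60,26,0])[:2]; FB=C+(Rz(Y)@[40,-26,0])[:2]
if __name__=='__main__':
    o,Rp=plate(); a=o+Rp@[-60,26,0]; b=o+Rp@[40,-26,0]; R=np.array(read_state()['orientation'])
    print('hole a',a.round(1),'b',b.round(1),'pins',FA.round(1),FB.round(1),'head',(o+Rp@[98,0,38]).round(1))
    d=((FA-a[:2])+(FB-b[:2]))/2; print('err a',(FA-a[:2]).round(1),'b',(FB-b[:2]).round(1),'tool shift',(R.T@[d[0],d[1],0]).round(1),'yaw',np.degrees(np.arctan2(Rp[1,0],Rp[0,0])).round(2),'clock',read_state()['clock'])
E
python3 pl.py
```

```text
grasp centre [482.3 103.1   0. ]
hole a [ 541.6 -211.7   59.6] b [ 434.9 -175.6   63. ] pins [ 608.1 -223.3] [ 501.1 -187.8] head [ 382.7 -210.3  102.4]
err a [ 66.4 -11.6] b [ 66.2 -12.1] tool shift [  1.  -63.7 -21.8] yaw -171.19 clock 13.1667
```

Emit:
{"method": "servo_tool", "body": {"targets": [{"x":1,"y":-8,"z":-2.5,"spin":-0.3},{"x":1,"y":-8,"z":-2.5,"spin":0},{"x":1,"y":-8,"z":-2.5,"spin":0},{"x":1,"y":-8,"z":-2.5,"spin":0},{"x":1,"y":-8,"z":-2.5,"spin":0},{"x":1,"y":-8,"z":-2.5,"spin":0},{"x":1,"y":-8,"z":-2.5,"spin":0},{"x":1,"y":-5,"z":-2,"spin":0}]}}

```text
clock: 13.83
tcp_pos: [0.5399, -0.2075, 0.0731]
orientation: [[0.018, -0.987, -0.158], [0.019, -0.157, 0.987], [-1.0, -0.021, 0.016]]
wrist_force: [0.0, -0.6, -5.4]
finger_gap: 0.344
```

Emit:
{"method": "servo_tool", "body": {"targets": [{"x":2,"y":0,"z":0,"spin":0},{"x":2,"y":0,"z":0,"spin":0},{"x":2,"y":0,"z":0,"spin":0},{"x":2,"y":0,"z":0,"spin":0},{"x":2,"y":0,"z":0,"spin":0},{"x":0,"y":0,"z":0,"spin":0},{"x":0,"y":0,"z":0,"spin":0},{"x":0,"y":0,"z":0,"spin":0}]}}

```text
clock: 14.5
tcp_pos: [0.5395, -0.2071, 0.0611]
orientation: [[0.016, -0.987, -0.157], [0.019, -0.157, 0.987], [-1.0, -0.019, 0.017]]
wrist_force: [0.6, -1.2, -5.0]
finger_gap: 0.344
```

```bash
python3 pl.py; python3 -c "
from h import *
t=snap('top');s=snap('side')
m=np.hstack([cv2.resize(t[140:240,250:350],(400,400)),cv2.resize(s[160:285,215:340],(400,400))]);cv2.imwrite('pics/fit.png',m[:,:,::-1])"
```

```text
grasp centre [482.3 103.1   0. ]
hole a [ 612.1 -221.6   39. ] b [ 505.2 -186.1   42.7] pins [ 608.1 -223.3] [ 501.1 -187.8] head [ 453.3 -221.2   82.2]
err a [-4.  -1.7] b [-4.1 -1.6] tool shift [-0.1  4.3 -1. ] yaw -170.87 clock 14.5
```

View pics/fit.png

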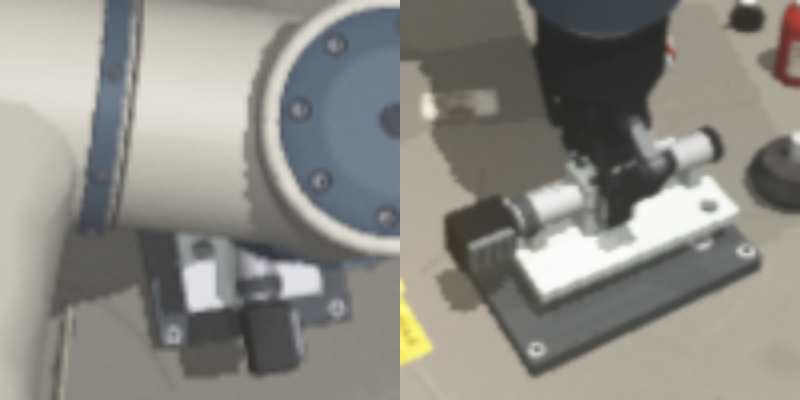

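```bash
python3 - <<'E'
from meas import *
from pl import *
o,Rp=plate()
t=snap('top').astype(float).mean(2); s=snap('side').astype(float).mean(2)
for n,g,u,v,h,pin,r in(('top',t,250+203.5/4-.5,140+247.5/4-.5,[40,-26,10],(499.9,-189.1),3),('side',s,215+309.5*.3125-.5,160+205.5*.3125-.5,[-60,26,10],(608.6,-224.4),3)):
    p=o+Rp@np.array(h); px=blob(g,u,v,r,-1)
    print(n,'guess',(u,v),'blob',px.round(1),'pred px',proj(n,p/1e3).round(1),'meas',(ray(n,px,p[2]/1e3)*1e3).round(1),'guess->',(ray(n,(u,v),p[2]/1e3)*1e3).round(1),'pred',p.round(1),'pin',pin)
E
```

```text
grasp centre [482.3 103.1   0. ]
top guess (300.375, 201.375) blob [300.2 201.1] pred px [300.7 202. ] meas [ 507.8 -185.2   52.8] guess-> [ 507.2 -185.6   52.8] pred [ 505.7 -186.2   52.8] pin (499.9, -189.1)
side guess (311.21875, 223.71875) blob [311.2 224. ] pred px [310.4 223.4] meas [ 613.5 -223.8   49.2] guess-> [ 613.9 -223.1   49.2] pred [ 612.6 -221.7   49.2] pin (608.6, -224.4)
```

Emit:
{"method": "servo_tool", "body": {"targets": [{"x":0,"y":2.4,"z":-0.3,"spin":0},{"x":0,"y":2.3,"z":-0.2,"spin":0},{"x":0,"y":0,"z":0,"spin":0},{"x":2,"y":0,"z":0,"spin":0},{"x":2,"y":0,"z":0,"spin":0},{"x":2,"y":0,"z":0,"spin":0},{"x":1,"y":0,"z":0,"spin":0},{"x":0,"y":0,"z":0,"spin":0}]}}

```text
clock: 15.37
tcp_pos: [0.5349, -0.2085, 0.0537]
orientation: [[0.017, -0.987, -0.157], [0.019, -0.157, 0.987], [-1.0, -0.02, 0.016]]
wrist_force: [0.1, -0.5, -5.6]
finger_gap: 0.349
```

```bash
python3 pl.py;  python3 -c "
from h import *
from meas import blob
t=snap('top');s=snap('side')
m=np.hstack([cv2.resize(t[182:232,278:328],(400,400),interpolation=2),cv2.resize(s[195:255,240:340][:,20:80],(400,400),interpolation=2)]);cv2.imwrite('pics/fit2.png',m[:,:,::-1])
m=cv2.resize(s[180:255,260:335],(600,600),interpolation=2);cv2.imwrite('pics/fit3.png',np.hstack([m])[:,:,::-1])
print(read_state()['wrist_force'])"
```

```text
grasp centre [482.3 103.1   0. ]
hole a [ 607.5 -223.    31.6] b [ 500.6 -187.5   35.2] pins [ 608.1 -223.3] [ 501.1 -187.8] head [ 448.7 -222.5   74.7]
err a [ 0.5 -0.3] b [ 0.5 -0.3] tool shift [ 0.  -0.5 -0.4] yaw -170.88 clock 15.3667
[-0.34990934 -0.03383004 -4.78677108]
```

Emit:
{"method": "servo_tool", "body": {"targets": [{"x":1.5,"y":0,"z":0,"spin":0},{"x":1.5,"y":0,"z":0,"spin":0},{"x":1.5,"y":0,"z":0,"spin":0},{"x":1,"y":0,"z":0,"spin":0},{"x":1,"y":0,"z":0,"spin":0},{"x":0,"y":0,"z":0,"spin":0},{"x":0,"y":0,"z":0,"spin":0},{"x":0,"y":0,"z":0,"spin":0}]}}

```text
clock: 16.13
tcp_pos: [0.5353, -0.2084, 0.0468]
orientation: [[0.017, -0.987, -0.157], [0.019, -0.157, 0.987], [-1.0, -0.02, 0.016]]
wrist_force: [0.7, 0.7, -6.2]
finger_gap: 0.345
```

```bash
python3 pl.py
```

```text
grasp centre [482.3 103.1   0. ]
hole a [ 608.  -222.9   24.7] b [ 501.1 -187.4   28.2] pins [ 608.1 -223.3] [ 501.1 -187.8] head [ 449.1 -222.4   67.7]
err a [ 0.1 -0.4] b [ 0.  -0.4] tool shift [-0.   0.  -0.4] yaw -170.87 clock 16.1333
```

Emit:
{"method": "servo_tool", "body": {"targets": [{"x":1.5,"y":0,"z":0,"spin":0},{"x":1.5,"y":0,"z":0,"spin":0},{"x":1.5,"y":0,"z":0,"spin":0},{"x":1.5,"y":0,"z":0,"spin":0},{"x":1,"y":0,"z":0,"spin":0},{"x":1,"y":0,"z":0,"spin":0},{"x":0,"y":0,"z":0,"spin":0},{"x":0,"y":0,"z":0,"spin":0}]}}

```text
clock: 16.8
tcp_pos: [0.5356, -0.2084, 0.0385]
orientation: [[0.018, -0.987, -0.158], [0.019, -0.157, 0.987], [-1.0, -0.02, 0.015]]
wrist_force: [-0.9, 0.1, -4.1]
finger_gap: 0.343
```

```bash
python3 pl.py
```

```text
grasp centre [482.3 103.1   0. ]
hole a [ 608.3 -222.9   16.5] b [ 501.3 -187.4   19.9] pins [ 608.1 -223.3] [ 501.1 -187.8] head [ 449.4 -222.5   59.4]
err a [-0.2 -0.4] b [-0.2 -0.3] tool shift [-0.   0.3 -0.3] yaw -170.85 clock 16.8
```

Emit:
{"method": "servo_tool", "body": {"targets": [{"x":0.8,"y":0,"z":0,"spin":0},{"x":0.8,"y":0,"z":0,"spin":0},{"x":0.5,"y":0,"z":0,"spin":0},{"x":0,"y":0,"z":0,"spin":0},{"x":0,"y":0,"z":0,"spin":0},{"x":0,"y":0,"z":0,"spin":0},{"x":0,"y":0,"z":0,"spin":0},{"x":0,"y":0,"z":0,"spin":0}]}}

```text
clock: 17.47
tcp_pos: [0.5356, -0.2086, 0.0381]
orientation: [[0.019, -0.987, -0.158], [0.018, -0.158, 0.987], [-1.0, -0.022, 0.015]]
wrist_force: [-2.6, 0.5, -1.3]
finger_gap: 0.338
```

Emit:
{"method": "servo_tool", "body": {"targets": [{"x":0,"y":0,"z":0,"spin":0},{"x":0,"y":0,"z":0,"spin":0},{"x":0,"y":0,"z":0,"spin":0},{"x":0,"y":0,"z":0,"spin":0},{"x":0,"y":0,"z":0,"spin":0},{"x":0,"y":0,"z":0,"spin":0},{"x":0,"y":0,"z":0,"spin":0},{"x":0,"y":0,"z":0,"spin":0}], "claw": 1}}

```text
clock: 18.13
tcp_pos: [0.5402, -0.2099, 0.041]
orientation: [[0.028, -0.987, -0.16], [0.014, -0.159, 0.987], [-0.999, -0.03, 0.01]]
wrist_force: [0.4, 0.8, 0.0]
finger_gap: 0.994
```

```bash
python3 go.py 447.9 -222.5 36 99.1;  python3 -c "
from h import *
s=snap('side');t=snap('top')
m=np.hstack([cv2.resize(t[140:240,250:350],(400,400)),cv2.resize(s[160:285,215:340],(400,400))]);cv2.imwrite('pics/seat.png',m[:,:,::-1])"
```

```text
t 18.13 tcp [ 540.2 -209.9   41. ] tool shift [ 2.2 93.2  2.3] spin 0.09 q [ -6.  24.  -8.  -1. -56. -74.] F [0.4 0.8 0. ] gap 0.994 tilt [1.62 0.83]
```

View pics/seat.png

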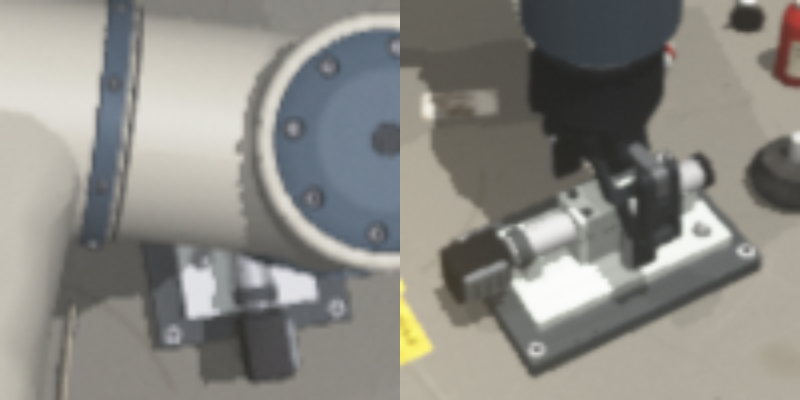

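The plate sits flat, with the pin tips visible in both holes. Next I'll slide the open fingers along the tube to the head.

Emit:
{"method": "servo_tool", "body": {"targets": [{"x":0,"y":7,"z":1,"spin":0},{"x":0,"y":8,"z":1,"spin":0},{"x":0,"y":8,"z":0,"spin":0},{"x":0,"y":8,"z":0,"spin":0},{"x":0,"y":8,"z":0,"spin":0},{"x":0,"y":8,"z":0,"spin":0},{"x":0,"y":8,"z":0,"spin":0},{"x":0,"y":8,"z":0,"spin":0}]}}

```text
clock: 18.9
tcp_pos: [0.471, -0.2185, 0.0387]
orientation: [[0.028, -0.987, -0.16], [0.015, -0.159, 0.987], [-1.0, -0.03, 0.01]]
wrist_force: [0.1, -0.5, -0.0]
finger_gap: 0.999
```

```bash
python3 go.py 448.3 -222.5 36 99.1
```

```text
t 18.9 tcp [ 471.  -218.5   38.7] tool shift [ 2.  23.2 -0.4] spin 0.09 q [ -8.  19. -18.  -1. -52. -72.] F [ 0.1 -0.5 -0. ] gap 0.999 tilt [1.58 0.84]
```

Emit:
{"method": "servo_tool", "body": {"targets": [{"x":0.5,"y":6,"z":0,"spin":0},{"x":0.5,"y":6,"z":0,"spin":0},{"x":0.5,"y":6,"z":0,"spin":0},{"x":0.5,"y":4,"z":0,"spin":0},{"x":0,"y":0,"z":0,"spin":0},{"x":0,"y":0,"z":0,"spin":0},{"x":0,"y":0,"z":0,"spin":0},{"x":0,"y":0,"z":0,"spin":0}]}}

```text
clock: 19.57
tcp_pos: [0.4455, -0.2228, 0.0361]
orientation: [[0.028, -0.987, -0.159], [0.015, -0.158, 0.987], [-0.999, -0.03, 0.01]]
wrist_force: [-0.4, -0.1, 0.3]
finger_gap: 1.004
```

Emit:
{"method": "servo_tool", "body": {"targets": [{"x":0,"y":0,"z":0,"spin":0},{"x":0,"y":0,"z":0,"spin":0},{"x":0,"y":0,"z":0,"spin":0},{"x":0,"y":0,"z":0,"spin":0},{"x":0,"y":0,"z":0,"spin":0},{"x":0,"y":0,"z":0,"spin":0},{"x":0,"y":0,"z":0,"spin":0},{"x":0,"y":0,"z":0,"spin":0}], "claw": 0}}

```text
clock: 20.23
tcp_pos: [0.4466, -0.2228, 0.0365]
orientation: [[0.028, -0.987, -0.161], [0.014, -0.16, 0.987], [-1.0, -0.03, 0.009]]
wrist_force: [-0.5, -0.0, 0.2]
finger_gap: 0.297
```

```bash
python3 go.py 448.3 -222.5 36 99.1
```

```text
t 20.23 tcp [ 446.6 -222.8   36.5] tool shift [ 0.5 -1.7  0. ] spin 0.14 q [ -9.  17. -21.  -1. -51. -71.] F [-0.5 -0.   0.2] gap 0.297 tilt [1.62 0.79]
```

The gap corresponds to 26 mm, so the button is flush. Drawing the head out level along the stop's x.

Emit:
{"method": "servo_tool", "body": {"targets": [{"x":0,"y":2,"z":0,"spin":0},{"x":-0.1,"y":4,"z":0,"spin":0},{"x":-0.2,"y":6,"z":0,"spin":0},{"x":-0.2,"y":6,"z":0,"spin":0},{"x":-0.2,"y":6,"z":0,"spin":0},{"x":-0.2,"y":6,"z":0,"spin":0},{"x":-0.2,"y":6,"z":0,"spin":0},{"x":-0.2,"y":6,"z":0,"spin":0}]}}

```text
clock: 20.9
tcp_pos: [0.405, -0.2298, 0.0364]
orientation: [[0.035, -0.986, -0.161], [0.014, -0.161, 0.987], [-0.999, -0.037, 0.008]]
wrist_force: [3.9, 0.5, -2.4]
finger_gap: 0.296
```

```bash
cat > pull.py <<'E'
from h import *
s=read_state(); d=s['tcp_pos']*1e3-[446.6,-222.8,36.5]; e=np.array([-.9874,-.1582,0])
print('t',s['clock'],'pulled',(d@e).round(1),'lat',(d@[.1582,-.9874,0]).round(1),'dz',d[2].round(1),'F along',(s['wrist_force']@e).round(1),s['wrist_force'].round(1),'gap',s['finger_gap'],s['orientation'].round(3).tolist())
E
python3 pull.py
```

```text
t 20.9 pulled 42.2 lat 0.3 dz -0.1 F along -3.9 [ 3.9  0.5 -2.4] gap 0.2957232583684953 [[0.035, -0.986, -0.161], [0.014, -0.161, 0.987], [-0.999, -0.037, 0.008]]
```

Emit:
{"method": "servo_tool", "body": {"targets": [{"x":-0.3,"y":6,"z":0,"spin":0},{"x":-0.3,"y":6,"z":0,"spin":0},{"x":-0.3,"y":6,"z":0,"spin":0},{"x":-0.3,"y":6,"z":0,"spin":0},{"x":-0.2,"y":5,"z":0,"spin":0},{"x":-0.1,"y":3,"z":0,"spin":0},{"x":0,"y":1,"z":0,"spin":0},{"x":0,"y":1,"z":0,"spin":0}]}}

```text
clock: 21.57
tcp_pos: [0.3675, -0.2356, 0.0365]
orientation: [[0.038, -0.986, -0.16], [0.014, -0.159, 0.987], [-0.999, -0.04, 0.008]]
wrist_force: [4.8, 1.7, -4.1]
finger_gap: 0.298
```

```bash
python3 pull.py
```

```text
t 21.5667 pulled 80.1 lat 0.1 dz 0.0 F along -5.0 [ 4.8  1.7 -4.1] gap 0.29754225754016356 [[0.038, -0.986, -0.16], [0.014, -0.159, 0.987], [-0.999, -0.04, 0.008]]
```

Emit:
{"method": "servo_tool", "body": {"targets": [{"x":0.1,"y":1,"z":0,"spin":0},{"x":0.1,"y":1,"z":0,"spin":0},{"x":0.1,"y":1,"z":0,"spin":0},{"x":0,"y":1,"z":0,"spin":0},{"x":0,"y":1,"z":0,"spin":0},{"x":0,"y":1,"z":0,"spin":0},{"x":0,"y":1,"z":0,"spin":0},{"x":0,"y":1,"z":0,"spin":0}]}}

```text
clock: 22.23
tcp_pos: [0.3651, -0.2361, 0.0366]
orientation: [[0.049, -0.986, -0.16], [0.015, -0.16, 0.987], [-0.999, -0.051, 0.007]]
wrist_force: [7.6, 2.9, -6.2]
finger_gap: 0.294
```

```bash
python3 pull.py
```

```text
t 22.2333 pulled 82.6 lat 0.2 dz 0.1 F along -8.0 [ 7.6  2.9 -6.2] gap 0.29444323008521206 [[0.049, -0.986, -0.16], [0.015, -0.16, 0.987], [-0.999, -0.051, 0.007]]
```

Emit:
{"method": "servo_tool", "body": {"targets": [{"x":0.4,"y":0.3,"z":0,"spin":0},{"x":0.4,"y":0.3,"z":0,"spin":0},{"x":0.4,"y":0.3,"z":0,"spin":0},{"x":0.4,"y":0.3,"z":0,"spin":0},{"x":0.2,"y":0.3,"z":0,"spin":0},{"x":0.2,"y":0.3,"z":0,"spin":0},{"x":0,"y":0.3,"z":0,"spin":0},{"x":0,"y":0.3,"z":0,"spin":0}]}}

```text
clock: 22.9
tcp_pos: [0.3651, -0.236, 0.036]
orientation: [[0.052, -0.986, -0.161], [0.015, -0.161, 0.987], [-0.999, -0.054, 0.007]]
wrist_force: [5.3, 0.8, -4.1]
finger_gap: 0.298
```

```bash
python3 pull.py; python3 -c "
from h import *
s=snap('side');t=snap('top')
m=np.hstack([cv2.resize(t[140:265,245:370],(400,400),interpolation=2),cv2.resize(s[160:285,205:330],(400,400),interpolation=2)]);cv2.imwrite('pics/end.png',m[:,:,::-1])"
```

```text
t 22.9 pulled 82.5 lat 0.1 dz -0.5 F along -5.4 [ 5.3  0.8 -4.1] gap 0.29782399824474043 [[0.052, -0.986, -0.161], [0.015, -0.161, 0.987], [-0.999, -0.054, 0.007]]
```

View pics/end.png

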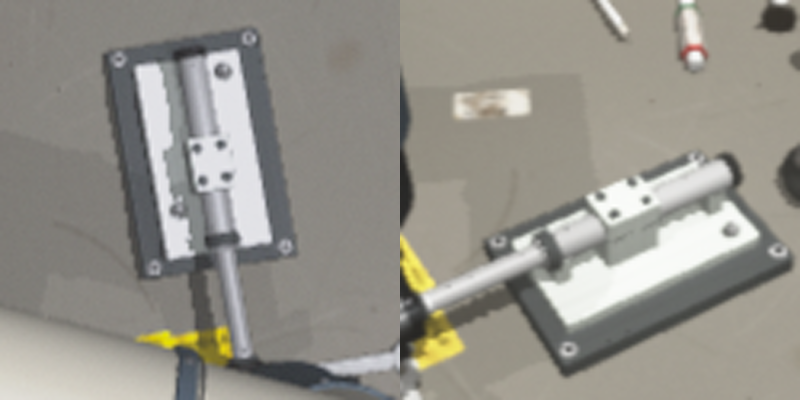

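The rod is fully out. To confirm the plate is still flush, I'll compare its lower edge in the side view now with the released, seated picture.

```bash
python3 - <<'E'
from h import *
a=cv2.imread('pics/seat.png')[:,400:]; b=cv2.resize(snap('side')[160:285,215:340],(400,400))[:,:,::-1]
for nm,im in(('seat',a),('now',b)):
    g=im.min(2).astype(float); out=[]
    for x in list(range(120,330,20)):
        col=g[:,x]; rows=np.where(col>165)[0]; rows=rows[rows<345]; out.append(int(rows.max()) if len(rows) else -1)
    print(nm,out,'rightmost white',[int(np.where(g[y,:345]>165)[0].max()) for y in range(215,265,10)])
E
python3 pull.py
```

```text
seat [298, 344, 316, 308, 299, 283, 274, 271, 262, 253, 244] rightmost white [315, 324, 330, 318, 344]
now [304, 325, 316, 307, 298, 288, 279, 270, 260, 251, 241] rightmost white [311, 320, 326, 313, 344]
t 23.05 pulled 82.6 lat 0.1 dz -0.5 F along -4.7 [ 4.6  1.2 -3.7] gap 0.2961115969052517 [[0.052, -0.986, -0.161], [0.015, -0.161, 0.987], [-0.999, -0.054, 0.007]]
```

```bash
python3 - <<'E'
from h import *
a=cv2.imread('pics/seat.png')[:,400:]; b=cv2.resize(snap('side')[160:285,215:340],(400,400))[:,:,::-1]
m=np.hstack([cv2.resize(i[130:280,250:380],(390,450),interpolation=2) for i in(a,b)]); cv2.imwrite('pics/cmp.png',m)
s=read_state(); print(s['torque'],s['wrist_force'])
E
```

```text
[ 0.19317364 -1.06794336 -0.07887677] [ 5.02786079  1.09781338 -3.38522229]
```

View pics/cmp.png

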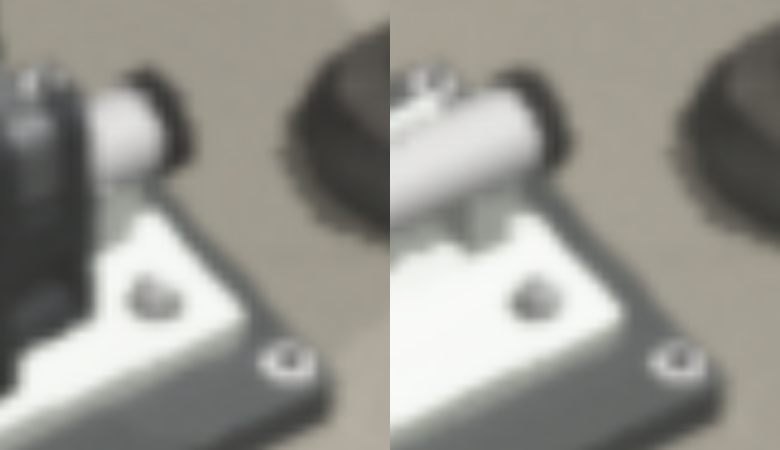

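Emit:
{"method": "servo_tool", "body": {"targets": [{"x":0.5,"y":0.3,"z":0,"spin":0},{"x":0.5,"y":0.3,"z":0,"spin":0},{"x":0.5,"y":0.3,"z":0,"spin":0},{"x":0.5,"y":0.3,"z":0,"spin":0},{"x":0.5,"y":0.3,"z":0,"spin":0},{"x":0.5,"y":0.3,"z":0,"spin":0},{"x":0.2,"y":0.3,"z":0,"spin":0},{"x":0.2,"y":0.3,"z":0,"spin":0}]}}

```text
clock: 23.77
tcp_pos: [0.3658, -0.2359, 0.0355]
orientation: [[0.057, -0.985, -0.162], [0.015, -0.162, 0.987], [-0.998, -0.059, 0.005]]
wrist_force: [5.0, 1.6, -3.2]
finger_gap: 0.297
```

```bash
cat > cmp.py <<'E'
from h import *
import sys
sc=snap('side'); a=cv2.imread('pics/seat.png')[:,400:]; b=cv2.resize(sc[160:285,215:340],(400,400))[:,:,::-1]
for nm,im in(('seat',a),('now',b)):
    g=im.min(2).astype(float); out=[]
    for x in list(range(160,330,20)):
        col=g[:345,x]; r=np.where(col>165)[0].max(); out.append(round(float(r+(col[r]-165)/(col[r]-col[r+1])),1))
    print(nm,out,'right',[int(np.where(g[y,:345]>165)[0].max()) for y in (225,235,245)])
s=read_state(); print(s['torque'].round(2))
E
python3 cmp.py; python3 pull.py
```

```text
seat [317.0, 308.1, 299.4, 283.6, 274.7, 271.2, 262.5, 253.6, 244.1] right [324, 330, 318]
now [316.9, 307.1, 298.4, 288.8, 278.6, 269.9, 260.2, 250.4, 241.4] right [320, 327, 312]
[ 0.39 -0.97 -0.08]
t 23.8167 pulled 81.9 lat 0.2 dz -1.0 F along -5.4 [ 5.2  1.6 -2.3] gap 0.29479026884647924 [[0.057, -0.985, -0.162], [0.015, -0.161, 0.987], [-0.998, -0.058, 0.006]]
```

```bash
python3 - <<'E'
from meas import *
T=np.mean([snap('top').astype(float) for _ in range(3)],0); S=np.mean([snap('side').astype(float) for _ in range(3)],0)
t=T.min(2); s=S.min(2)
# top: right edge of white plate, rows 162..212 ; last bright col in the row near expected edge
pt=[]
for r in range(164,214):
    col=t[r,295:340]; k=np.where(col>150)[0]; k=k[k<(340-295)]
    # leave out screws: need run of bright left of it
    k=[i for i in k if i>2 and col[i-1]>150 and col[i-2]>150]
    if k:
        i=max(k); pt.append((295+i+(col[i]-150)/(col[i]-col[i+1]),r))
pt=np.array(pt); p=np.polyfit(pt[:,1],pt[:,0],1); res=np.abs(np.polyval(p,pt[:,1])-pt[:,0]); g=res<np.median(res)*3+.2; p=np.polyfit(pt[g,1],pt[g,0],1)
W=[ray('top',(np.polyval(p,r),r),.026)[:2]*1e3 for r in(166,212)]; d=W[1]-W[0]; print('top edge n',g.sum(),'yaw',np.degrees(np.arctan2(d[1],d[0])),W, 'res',res[g].max())
# side: lower edge of white plate
ps=[]
for c in range(262,313):
    col=s[200:268,c]; k=np.where(col>165)[0]; i=k.max(); ps.append((c,200+i+(col[i]-165)/(col[i]-col[i+1])))
ps=np.array(ps); q=np.polyfit(ps[:,0],ps[:,1],1); res=np.abs(np.polyval(q,ps[:,0])-ps[:,1]); g=res<np.median(res)*3+.2; q=np.polyfit(ps[g,0],ps[g,1],1)
# triangulate: for points on the top-view edge at z, project into side and compare to line
W2=[ray('side',(c,np.polyval(q,c)),.026)[:2]*1e3 for c in(310,265)]; d=W2[1]-W2[0]; print('side edge n',g.sum(),'yaw if flush',np.degrees(np.arctan2(d[1],d[0])),W2,'res',res[g].max(),'slope',q[0])
sc=[blob(T.mean(2),248+(x-400+.5)*.3-.5,144+(y+.5)*.3-.5,3) for x,y in [(514,49),(649,27),(551,266),(687,244)]]
Q=np.array([ray('top',u,.016)[:2]*1e3 for u in sc]); d=(Q[2]+Q[3]-Q[0]-Q[1]); print('fixture yaw top',np.degrees(np.arctan2(d[1],d[0])),Q.mean(0))
a=cv2.imread('pics/seat.png')
E
```

```text
top edge n 50 yaw -170.91607661796365 [array([ 595.19805265, -239.57630463]), array([ 481.93765976, -257.68508674])] res 0.15374190784831399
side edge n 51 yaw if flush -170.53788993330463 [array([ 605.15876108, -239.53068531]), array([ 494.14258989, -258.03295805])] res 0.26678079198026694 slope -0.47134138413320065
fixture yaw top -170.97671734943077 [ 543.79440758 -207.21304793]
```

Emit:
{"method": "servo_tool", "body": {"targets": [{"x":0.5,"y":0.4,"z":0,"spin":0},{"x":0.5,"y":0.4,"z":0,"spin":0},{"x":0.5,"y":0.4,"z":0,"spin":0},{"x":0.5,"y":0.4,"z":0,"spin":0},{"x":0.4,"y":0.4,"z":0,"spin":0},{"x":0.3,"y":0.4,"z":0,"spin":0},{"x":0.3,"y":0.5,"z":0,"spin":0},{"x":0.3,"y":0.6,"z":0,"spin":0}]}}

```text
clock: 24.78
tcp_pos: [0.3655, -0.236, 0.0352]
orientation: [[0.062, -0.985, -0.163], [0.015, -0.162, 0.987], [-0.998, -0.063, 0.005]]
wrist_force: [5.6, 2.8, -0.4]
finger_gap: 0.297
```

```bash
python3 cmp.py; python3 pull.py
```

```text
seat [317.0, 308.1, 299.4, 283.6, 274.7, 271.2, 262.5, 253.6, 244.1] right [324, 330, 318]
now [316.9, 307.1, 297.8, 288.6, 278.5, 268.9, 260.0, 250.2, 240.4] right [321, 327, 310]
[ 0.62 -0.89 -0.09]
t 24.8333 pulled 82.3 lat 0.2 dz -1.3 F along -5.9 [ 5.5  3.2 -1. ] gap 0.29916316256652203 [[0.062, -0.985, -0.163], [0.015, -0.162, 0.987], [-0.998, -0.063, 0.005]]
```

The comparison shows the plate's rear edge rising as the tool tilt has crept (0.030 → 0.063) under the pull, so the plate isn't reliably flush. To fix it I'll take the head back to the first stop and let it catch there, so the plate settles. Then I'll regrip and pull the rest in fewer loaded rows.

Emit:
{"method": "servo_tool", "body": {"targets": [{"x":0.4,"y":-8,"z":0,"spin":0},{"x":0.5,"y":-10,"z":0,"spin":0},{"x":0.5,"y":-10,"z":0,"spin":0},{"x":0.4,"y":-7,"z":0,"spin":0},{"x":0,"y":-2,"z":0,"spin":0},{"x":0,"y":0,"z":0,"spin":0},{"x":0,"y":0,"z":0,"spin":0},{"x":0,"y":0,"z":0,"spin":0}]}}

```text
clock: 25.5
tcp_pos: [0.4058, -0.2294, 0.0356]
orientation: [[0.058, -0.985, -0.164], [0.014, -0.163, 0.987], [-0.998, -0.059, 0.005]]
wrist_force: [3.4, -0.1, -1.2]
finger_gap: 0.296
```

```bash
python3 pull.py
```

```text
t 25.5 pulled 41.4 lat 0.1 dz -0.9 F along -3.4 [ 3.4 -0.1 -1.2] gap 0.29622113086539253 [[0.058, -0.985, -0.164], [0.014, -0.163, 0.987], [-0.998, -0.059, 0.005]]
```

Emit:
{"method": "servo_tool", "body": {"targets": [{"x":0,"y":0,"z":0,"spin":0},{"x":0,"y":0,"z":0,"spin":0},{"x":0,"y":0,"z":0,"spin":0},{"x":0,"y":0,"z":0,"spin":0},{"x":0,"y":0,"z":0,"spin":0},{"x":0,"y":0,"z":0,"spin":0},{"x":0,"y":0,"z":0,"spin":0},{"x":0,"y":0,"z":0,"spin":0}], "claw": 1}}

```text
clock: 26.17
tcp_pos: [0.4016, -0.2297, 0.0352]
orientation: [[0.053, -0.985, -0.162], [0.015, -0.162, 0.987], [-0.998, -0.055, 0.006]]
wrist_force: [-0.3, 0.1, 0.1]
finger_gap: 0.996
```

```bash
python3 cmp.py; python3 pull.py; python3 -c "
from h import *
s=snap('side');t=snap('top')
cv2.imwrite('pics/side_flush.png',s[:,:,::-1])
m=np.hstack([cv2.resize(t[140:265,245:370],(400,400),interpolation=2),cv2.resize(s[160:285,195:320],(400,400),interpolation=2)]);cv2.imwrite('pics/rel.png',m[:,:,::-1])"
```

```text
seat [317.0, 308.1, 299.4, 283.6, 274.7, 271.2, 262.5, 253.6, 244.1] right [324, 330, 318]
now [315.1, 307.1, 297.7, 289.0, 280.2, 271.0, 261.8, 252.6, 243.5] right [320, 327, 316]
[0.   0.16 0.04]
t 26.2167 pulled 45.5 lat -0.3 dz -1.3 F along 0.4 [-0.5  0.2  0.1] gap 0.997975855102142 [[0.053, -0.985, -0.163], [0.015, -0.162, 0.987], [-0.998, -0.055, 0.006]]
```

View pics/rel.png

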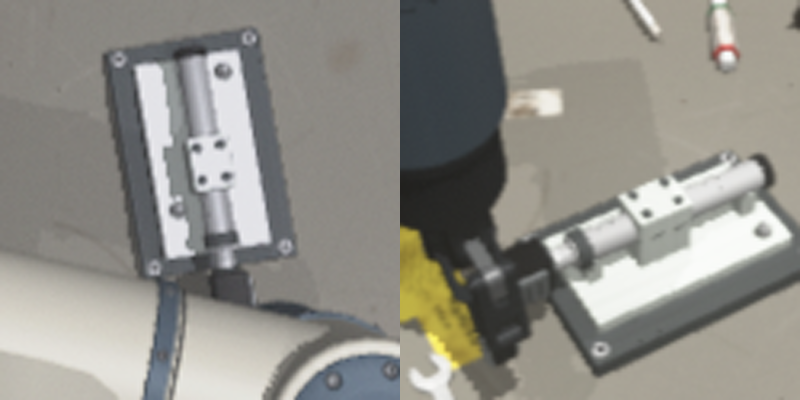

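```bash
python3 - <<'E'
from h import *
e=np.array([-.9874,-.1582,0])
for pl in(0,40):
    c=np.array([448.3,-222.6,54])+e*pl
    for n,(x0,y0,k,o) in dict(top=(245,140,3.2,0),side=(195,160,3.2,400)).items():
        print(pl,n,[((proj(n,(c+e*dx)/1e3)-[x0,y0])*k+[o,0]).round(0).tolist() for dx in(-20,0,20)])
E
```

```text
0 top [[224.0, 249.0], [228.0, 275.0], [233.0, 302.0]]
0 side [[565.0, 254.0], [537.0, 266.0], [509.0, 279.0]]
40 top [[233.0, 302.0], [238.0, 329.0], [243.0, 356.0]]
40 side [[509.0, 279.0], [480.0, 291.0], [450.0, 304.0]]
```

Emit:
{"method": "servo_tool", "body": {"targets": [{"x":0.2,"y":-5,"z":0,"spin":0},{"x":0.2,"y":-7,"z":0,"spin":0},{"x":0.2,"y":-7,"z":0,"spin":0},{"x":0.2,"y":-7,"z":0,"spin":0},{"x":0.2,"y":-7,"z":0,"spin":0},{"x":0.2,"y":-7,"z":0,"spin":0},{"x":0.2,"y":-4,"z":0,"spin":0},{"x":0,"y":0,"z":0,"spin":0}]}}

```text
clock: 26.98
tcp_pos: [0.4512, -0.2217, 0.0363]
orientation: [[0.054, -0.985, -0.163], [0.015, -0.163, 0.987], [-0.998, -0.055, 0.006]]
wrist_force: [-1.0, -0.1, -0.1]
finger_gap: 1.0
```

```bash
python3 go.py 447 -222.8 36 99.1
```

```text
t 26.98 tcp [ 451.2 -221.7   36.3] tool shift [ 0.1  4.4 -0.4] spin 0.3 q [ -9.  17. -21.  -2. -49. -70.] F [-1.  -0.1 -0.1] gap 1.0 tilt [3.08 0.83]
```

Emit:
{"method": "servo_tool", "body": {"targets": [{"x":0,"y":3,"z":-0.3,"spin":0.3},{"x":0,"y":0,"z":0,"spin":0},{"x":0,"y":0,"z":0,"spin":0},{"x":0,"y":0,"z":0,"spin":0},{"x":0,"y":0,"z":0,"spin":0},{"x":0,"y":0,"z":0,"spin":0},{"x":0,"y":0,"z":0,"spin":0},{"x":0,"y":0,"z":0,"spin":0}], "claw": 0}}

```text
clock: 27.65
tcp_pos: [0.4483, -0.2222, 0.0361]
orientation: [[0.055, -0.986, -0.157], [0.015, -0.157, 0.988], [-0.998, -0.057, 0.006]]
wrist_force: [1.1, 1.2, -1.1]
finger_gap: 0.296
```

```bash
python3 pull.py; python3 cmp.py
```

```text
t 27.65 pulled -1.8 lat -0.4 dz -0.4 F along -1.3 [ 1.1  1.2 -1.1] gap 0.29554796524404486 [[0.055, -0.986, -0.157], [0.015, -0.157, 0.988], [-0.998, -0.057, 0.006]]
seat [317.0, 308.1, 299.4, 283.6, 274.7, 271.2, 262.5, 253.6, 244.1] right [324, 330, 318]
now [317.0, 307.6, 298.9, 289.2, 279.9, 271.1, 261.2, 252.7, 243.1] right [320, 326, 315]
[ 0.09 -0.41  0.08]
```

Emit:
{"method": "servo_tool", "body": {"targets": [{"x":-0.3,"y":6,"z":0,"spin":0},{"x":-0.6,"y":11,"z":0,"spin":0},{"x":-0.6,"y":11,"z":0,"spin":0},{"x":-0.6,"y":11,"z":0,"spin":0},{"x":-0.6,"y":11,"z":0,"spin":0},{"x":-0.6,"y":11,"z":0,"spin":0},{"x":-0.5,"y":9,"z":0,"spin":0},{"x":-0.2,"y":4,"z":0,"spin":0}]}}

```text
clock: 28.37
tcp_pos: [0.3811, -0.2342, 0.0381]
orientation: [[0.082, -0.984, -0.157], [0.014, -0.157, 0.988], [-0.997, -0.083, 0.001]]
wrist_force: [26.7, 10.4, -15.7]
finger_gap: 0.294
```

```bash
python3 pull.py; python3 cmp.py
```

```text
t 28.3667 pulled 66.5 lat 0.9 dz 1.6 F along -28.0 [ 26.7  10.4 -15.7] gap 0.2939938132935782 [[0.082, -0.984, -0.157], [0.014, -0.157, 0.988], [-0.997, -0.083, 0.001]]
seat [317.0, 308.1, 299.4, 283.6, 274.7, 271.2, 262.5, 253.6, 244.1] right [324, 330, 318]
now [316.5, 307.2, 298.0, 288.9, 279.0, 270.2, 260.2, 252.1, 242.2] right [320, 326, 314]
[ 2.32 -5.53  0.24]
```

Emit:
{"method": "servo_tool", "body": {"targets": [{"x":0,"y":-0.8,"z":0,"spin":0},{"x":0,"y":-0.5,"z":0,"spin":0},{"x":0,"y":0,"z":0,"spin":0},{"x":0,"y":0,"z":0,"spin":0},{"x":0,"y":0,"z":0,"spin":0},{"x":0,"y":0,"z":0,"spin":0},{"x":0,"y":0,"z":0,"spin":0},{"x":0,"y":0,"z":0,"spin":0}]}}

```text
clock: 29.08
tcp_pos: [0.3814, -0.2333, 0.0378]
orientation: [[0.093, -0.984, -0.155], [0.015, -0.154, 0.988], [-0.996, -0.094, 0.001]]
wrist_force: [7.8, 1.9, -5.3]
finger_gap: 0.297
```

```bash
python3 pull.py; python3 cmp.py; python3 -c "
from h import *
s=snap('side');t=snap('top');a=cv2.imread('pics/side_flush.png')[:,:,::-1]
f=lambda i:cv2.resize(i,(400,400),interpolation=2)
m=np.hstack([f(a[185:260,245:320]),f(s[185:260,245:320])]);cv2.imwrite('pics/x.png',np.hstack([m])[:,:,::-1])
cv2.imwrite('pics/y.png',np.hstack([f(t[140:265,245:370]),f(s[160:285,195:320])])[:,:,::-1])"
```

```text
t 29.0833 pulled 66.0 lat 0.1 dz 1.3 F along -8.0 [ 7.8  1.9 -5.3] gap 0.2970929678178499 [[0.093, -0.984, -0.155], [0.015, -0.154, 0.988], [-0.996, -0.094, 0.001]]
seat [317.0, 308.1, 299.4, 283.6, 274.7, 271.2, 262.5, 253.6, 244.1] right [324, 330, 318]
now [315.8, 307.2, 297.8, 288.8, 279.8, 270.3, 261.0, 252.1, 242.8] right [320, 326, 314]
[ 0.54 -1.69  0.04]
```

View pics/y.png

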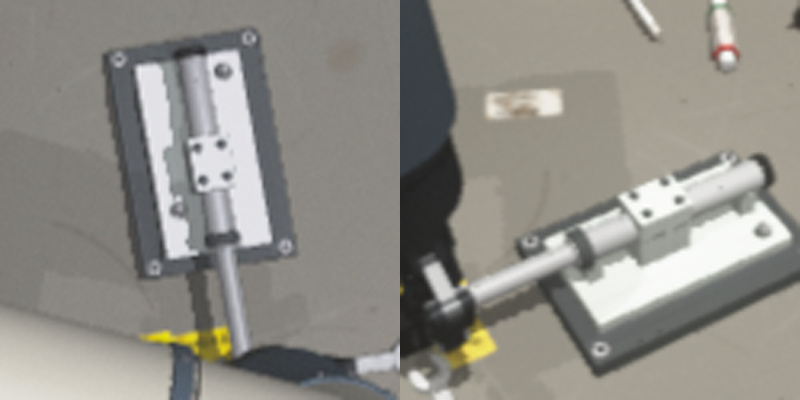

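```bash
python3 - <<'E'
from h import *
s=np.mean([snap('side').astype(float) for _ in range(4)],0)
c=s[215:290,180:280]; c=255*np.clip(c/255,0,1)**.5
cv2.imwrite('pics/z.png',cv2.resize(c.astype(np.uint8),(800,600),interpolation=2)[:,:,::-1])
e=np.array([-.9874,-.1582,0]); y=np.array([.1582,-.9874,0])
for p in(66,80):
    h=np.array([447.3,-222.5,54])+e*p
    print(p,[((proj('side',(h+e*a+y*b+np.array([0,0,z]))/1e3)-[180,215])*8).round(0).tolist() for a,b,z in((-20,13,16),(20,13,16),(-20,13,-16),(20,13,-16),(-20,-13,16),(20,-13,16))])
f=cv2.imread('pics/side_flush.png')[:,:,::-1].astype(float)
for im in(f,s):
    g=im.min(2); ps=[]
    for k in range(265,313):
        col=g[200:268,k]; i=np.where(col>165)[0].max(); ps.append((k,200+i+(col[i]-165)/(col[i]-col[i+1])))
    ps=np.array(ps); q=np.polyfit(ps[:,0]-289,ps[:,1],1); print('slope,mid,ends',q.round(4),np.polyval(q,[-24,24]).round(2),np.abs(np.polyval(q,ps[:,0]-289)-ps[:,1]).max().round(2))
E
```

```text
66 [[309.0, 296.0], [155.0, 363.0], [321.0, 374.0], [173.0, 441.0], [266.0, 222.0], [116.0, 286.0]]
80 [[256.0, 319.0], [100.0, 387.0], [270.0, 397.0], [119.0, 464.0], [214.0, 244.0], [62.0, 309.0]]
slope,mid,ends [ -0.4528 247.3756] [258.24 236.51] 0.33
slope,mid,ends [ -0.4591 247.275 ] [258.29 236.26] 0.29
```

View pics/z.png

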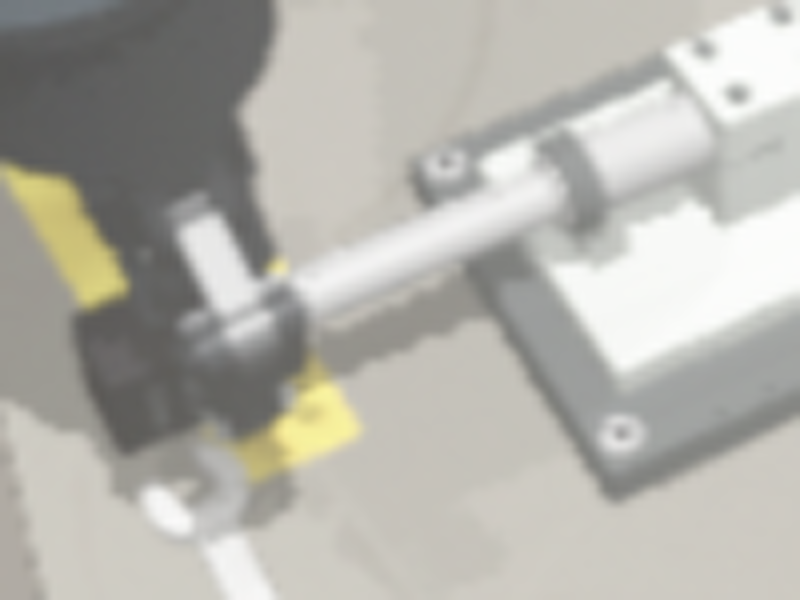

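The head's outer end matches the 80 mm prediction, so it's at the second stop. The plate's rear edge still sits a little high, about 0.25 px or 0.5°, because the tool tilt creeps under the pull. I'll run the head back in the same grip, push lightly to creep the tilt the other way, then draw it out gently.

Emit:
{"method": "servo_tool", "body": {"targets": [{"x":0.6,"y":-6,"z":0,"spin":0},{"x":0.9,"y":-10,"z":0,"spin":0},{"x":0.9,"y":-10,"z":0,"spin":0},{"x":0.9,"y":-10,"z":0,"spin":0},{"x":0.9,"y":-10,"z":0,"spin":0},{"x":0.9,"y":-10,"z":0,"spin":0},{"x":0.9,"y":-10,"z":0,"spin":0},{"x":0.5,"y":-6,"z":0,"spin":0}]}}

```text
clock: 30.1
tcp_pos: [0.4537, -0.2212, 0.0363]
orientation: [[0.085, -0.984, -0.154], [0.016, -0.153, 0.988], [-0.996, -0.086, 0.003]]
wrist_force: [1.3, -0.8, 0.1]
finger_gap: 0.294
```

```bash
python3 pull.py; cat > slope.py <<'E'
from h import *
s=np.mean([snap('side').astype(float) for _ in range(2)],0)
g=s.min(2); ps=[]
for k in range(265,313):
    col=g[200:268,k]; i=np.where(col>165)[0].max(); ps.append((k,200+i+(col[i]-165)/(col[i]-col[i+1])))
ps=np.array(ps); q=np.polyfit(ps[:,0]-289,ps[:,1],1); print('flush -0.4528 [258.24 236.51]; now',q.round(4),np.polyval(q,[-24,24]).round(2))
E
python3 slope.py
```

```text
t 30.1 pulled -7.3 lat -0.5 dz -0.2 F along -1.2 [ 1.3 -0.8  0.1] gap 0.29353899617618795 [[0.085, -0.984, -0.154], [0.016, -0.153, 0.988], [-0.996, -0.086, 0.003]]
flush -0.4528 [258.24 236.51]; now [ -0.4575 247.5085] [258.49 236.53]
```

Emit:
{"method": "servo_tool", "body": {"targets": [{"x":0.3,"y":-4,"z":0,"spin":0},{"x":0.2,"y":-3,"z":0,"spin":0},{"x":0,"y":-1.5,"z":0,"spin":0},{"x":0,"y":-1.5,"z":0,"spin":0},{"x":0,"y":-1.5,"z":0,"spin":0},{"x":0,"y":-1.5,"z":0,"spin":0},{"x":0,"y":-1.5,"z":0,"spin":0},{"x":0,"y":-1.5,"z":0,"spin":0}]}}

```text
clock: 30.87
tcp_pos: [0.4613, -0.2198, 0.0362]
orientation: [[0.069, -0.986, -0.152], [0.016, -0.152, 0.988], [-0.997, -0.071, 0.005]]
wrist_force: [-4.8, -0.6, 1.2]
finger_gap: 0.297
```

```bash
python3 pull.py;python3 slope.py
```

```text
t 30.8667 pulled -14.9 lat -0.6 dz -0.3 F along 4.8 [-4.8 -0.6  1.2] gap 0.29656767858954003 [[0.069, -0.986, -0.152], [0.016, -0.152, 0.988], [-0.997, -0.071, 0.005]]
flush -0.4528 [258.24 236.51]; now [ -0.4515 247.6112] [258.45 236.78]
```

Emit:
{"method": "servo_tool", "body": {"targets": [{"x":-0.3,"y":5,"z":0,"spin":0},{"x":-0.6,"y":9,"z":0,"spin":0},{"x":-0.7,"y":10,"z":0,"spin":0},{"x":-0.7,"y":10,"z":0,"spin":0},{"x":-0.7,"y":10,"z":0,"spin":0},{"x":-0.7,"y":10,"z":0,"spin":0},{"x":-0.6,"y":8,"z":0,"spin":0},{"x":-0.3,"y":4,"z":0,"spin":0}]}}

```text
clock: 31.63
tcp_pos: [0.398, -0.2302, 0.0365]
orientation: [[0.087, -0.984, -0.153], [0.015, -0.153, 0.988], [-0.996, -0.088, 0.002]]
wrist_force: [5.4, 0.6, -4.7]
finger_gap: 0.294
```

```bash
python3 pull.py;python3 slope.py
```

```text
t 31.6333 pulled 49.2 lat -0.4 dz -0.0 F along -5.5 [ 5.4  0.6 -4.7] gap 0.2938775148301812 [[0.087, -0.984, -0.153], [0.015, -0.153, 0.988], [-0.996, -0.088, 0.002]]
flush -0.4528 [258.24 236.51]; now [ -0.4581 247.5219] [258.52 236.53]
```

Emit:
{"method": "servo_tool", "body": {"targets": [{"x":0.6,"y":-8,"z":0,"spin":0},{"x":0.9,"y":-12,"z":0,"spin":0},{"x":0.9,"y":-12,"z":0,"spin":0},{"x":0.9,"y":-12,"z":0,"spin":0},{"x":0.7,"y":-9,"z":0,"spin":0},{"x":0.3,"y":-5,"z":0,"spin":0},{"x":0,"y":-2,"z":0,"spin":0},{"x":0,"y":-2,"z":0,"spin":0}]}}

```text
clock: 32.4
tcp_pos: [0.4619, -0.2198, 0.0362]
orientation: [[0.072, -0.985, -0.155], [0.015, -0.154, 0.988], [-0.997, -0.073, 0.004]]
wrist_force: [-9.5, -2.4, 7.9]
finger_gap: 0.3
```

Emit:
{"method": "servo_tool", "body": {"targets": [{"x":0,"y":-2,"z":0,"spin":0},{"x":0,"y":-2,"z":0,"spin":0},{"x":0,"y":-2,"z":0,"spin":0},{"x":0,"y":-2,"z":0,"spin":0},{"x":0,"y":-2,"z":0,"spin":0},{"x":0,"y":-2,"z":0,"spin":0},{"x":0,"y":-2,"z":0,"spin":0},{"x":0,"y":-2,"z":0,"spin":0}]}}

```text
clock: 33.07
tcp_pos: [0.4626, -0.2196, 0.036]
orientation: [[0.041, -0.987, -0.153], [0.014, -0.152, 0.988], [-0.999, -0.043, 0.008]]
wrist_force: [-9.0, -1.5, 3.8]
finger_gap: 0.291
```

```bash
python3 pull.py;python3 slope.py
```

```text
t 33.0667 pulled -16.3 lat -0.6 dz -0.5 F along 9.2 [-9.  -1.5  3.8] gap 0.29092287956601376 [[0.041, -0.987, -0.153], [0.014, -0.152, 0.988], [-0.999, -0.043, 0.008]]
flush -0.4528 [258.24 236.51]; now [ -0.4528 247.5743] [258.44 236.71]
```

Emit:
{"method": "servo_tool", "body": {"targets": [{"x":-0.1,"y":4,"z":0,"spin":0},{"x":-0.2,"y":6,"z":0,"spin":0},{"x":-0.2,"y":6,"z":0,"spin":0},{"x":-0.2,"y":6,"z":0,"spin":0},{"x":-0.2,"y":6,"z":0,"spin":0},{"x":-0.3,"y":6,"z":0,"spin":0},{"x":-0.3,"y":6,"z":0,"spin":0},{"x":-0.3,"y":6,"z":0,"spin":0}]}}

```text
clock: 33.83
tcp_pos: [0.4211, -0.2273, 0.0375]
orientation: [[0.057, -0.986, -0.154], [0.013, -0.154, 0.988], [-0.998, -0.058, 0.004]]
wrist_force: [3.1, 0.8, -2.7]
finger_gap: 0.29
```

```bash
python3 pull.py
```

```text
t 33.8333 pulled 25.8 lat 0.4 dz 1.0 F along -3.2 [ 3.1  0.8 -2.7] gap 0.2900134715471827 [[0.057, -0.986, -0.154], [0.013, -0.154, 0.988], [-0.998, -0.058, 0.004]]
```

Emit:
{"method": "servo_tool", "body": {"targets": [{"x":-0.2,"y":6,"z":0,"spin":0},{"x":-0.3,"y":6,"z":0,"spin":0},{"x":-0.3,"y":6,"z":0,"spin":0},{"x":-0.3,"y":6,"z":0,"spin":0},{"x":-0.3,"y":5,"z":0,"spin":0},{"x":-0.2,"y":4,"z":0,"spin":0},{"x":0,"y":1.5,"z":0,"spin":0},{"x":0,"y":0.7,"z":0,"spin":0}]}}

```text
clock: 34.5
tcp_pos: [0.3835, -0.2334, 0.0377]
orientation: [[0.062, -0.986, -0.154], [0.012, -0.153, 0.988], [-0.998, -0.063, 0.003]]
wrist_force: [5.4, 1.3, -3.3]
finger_gap: 0.298
```

```bash
python3 pull.py; python3 slope.py
```

```text
t 34.5 pulled 64.0 lat 0.5 dz 1.2 F along -5.6 [ 5.4  1.3 -3.3] gap 0.2981210084480101 [[0.062, -0.986, -0.154], [0.012, -0.153, 0.988], [-0.998, -0.063, 0.003]]
flush -0.4528 [258.24 236.51]; now [ -0.4553 247.6995] [258.63 236.77]
```

Emit:
{"method": "servo_tool", "body": {"targets": [{"x":0,"y":1.5,"z":0,"spin":0},{"x":0,"y":1,"z":0,"spin":0},{"x":0,"y":0.8,"z":0,"spin":0},{"x":0,"y":0.6,"z":0,"spin":0},{"x":0,"y":0.5,"z":0,"spin":0},{"x":0,"y":0.5,"z":0,"spin":0},{"x":0,"y":0.5,"z":0,"spin":0},{"x":0,"y":0.5,"z":0,"spin":0}]}}

```text
clock: 35.27
tcp_pos: [0.3813, -0.2338, 0.0377]
orientation: [[0.066, -0.986, -0.155], [0.013, -0.155, 0.988], [-0.998, -0.067, 0.002]]
wrist_force: [5.9, 1.1, -2.9]
finger_gap: 0.301
```

```bash
python3 pull.py; python3 slope.py
```

```text
t 35.2667 pulled 66.2 lat 0.6 dz 1.2 F along -6.0 [ 5.9  1.1 -2.9] gap 0.30119727808593094 [[0.066, -0.986, -0.155], [0.013, -0.155, 0.988], [-0.998, -0.067, 0.002]]
flush -0.4528 [258.24 236.51]; now [ -0.4564 247.6962] [258.65 236.74]
```

Emit:
{"method": "servo_tool", "body": {"targets": [{"x":0,"y":0.7,"z":0,"spin":0},{"x":0,"y":0.7,"z":0,"spin":0},{"x":0,"y":0.7,"z":0,"spin":0},{"x":0,"y":0.7,"z":0,"spin":0},{"x":0,"y":0.7,"z":0,"spin":0},{"x":0,"y":0.7,"z":0,"spin":0},{"x":0,"y":0.7,"z":0,"spin":0},{"x":0,"y":0.8,"z":0,"spin":0}]}}

```text
clock: 36.03
tcp_pos: [0.3814, -0.2339, 0.0376]
orientation: [[0.073, -0.985, -0.156], [0.013, -0.156, 0.988], [-0.997, -0.075, 0.001]]
wrist_force: [7.2, 1.4, -4.0]
finger_gap: 0.297
```

```bash
python3 pull.py; python3 slope.py; python3 pull.py|cut -c1-80
```

```text
t 36.0333 pulled 66.1 lat 0.6 dz 1.1 F along -7.3 [ 7.2  1.4 -4. ] gap 0.29698167890163796 [[0.073, -0.985, -0.156], [0.013, -0.156, 0.988], [-0.997, -0.075, 0.001]]
flush -0.4528 [258.24 236.51]; now [ -0.457  247.6809] [258.65 236.71]
t 36.1333 pulled 66.2 lat 0.6 dz 1.1 F along -7.2 [ 7.2  0.8 -2.8] gap 0.2916022
```

```bash
python3 -c "
from plant import *
close_job(); s=read_state(); print(s['clock'],s['wrist_force'],s['finger_gap'])"
```

```text
the job is handed in; nothing more can be done
the job is handed in; nothing more can be done
```

The telescopic stop is seated on both pins. The head is held at its second stop with the button squeezed, and I handed the job in at about 36 s. The one doubtful point is how flush the plate is.

- **Head at the second stop:** in the last moves the tool stopped advancing while the pull rose to about 7.3 N, above the 5.2 N spring. After the second draw, the head's outer end in the side picture matched the 80 mm prediction.
- **Button:** the finger gap reads about 0.297 (25 mm), which fits the 26 mm squeezed-flush width. The grip was not let go after the final regrip.
- **Plate flush (not fully confirmed):** its edge in the side view lies within about 0.2 px of the released, seated reference. That could mean the rear is raised by about 0.3–0.4°, or 0.7–1 mm, which is near the noise. Both pin tips were visible through the holes in the last pictures viewed.
- **Loose items:** I didn't measure the spanner, plug gauge or bush at the end. The fingertips stayed about 35 mm or more above the table throughout the draw, above all three.

**Repeated draw:** the first draw reached the second stop, but the tool tilt crept under the spring load and lifted the plate's rear by a few millimetres. I let go near the first stop so the plate settled. The head did not catch there and slid back to about 12 mm out. I regripped it and drew it out again, which ended with a brief 28 N bump at the end stop. I then ran it back and drew it out more gently, and that last draw is the one handed in.

**Mismatch with the task text:** both parts have their x axis pointing close to world -x, not +y as stated. I worked from the pictures, and the pin and hole spacing agreed with them.

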